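Tamp the iron ballast level in a headphone test base

TASK

Take the tamper from its dish and tamp the loose iron ballast in the open bay of the test base down until no piece stays perched on the others and all lie bedded together, level below the rim, finishing with a firm, steady press on the levelled ballast (a good two kilos, held for a moment). Push with the tamper only and feel your way: the glued ply floor must never be struck or leaned on with more than three kilos. Then stand the tamper upright in its dish again, let go, and leave everything else, the spare pieces too, alone.

Things in the scene. Friction and masses are not known exactly. Their poses are not given: they have to be found in the camera images.
- base: the plywood test base: 120 x 240 mm on plan (its x and y), fast on the bench on rubber feet, rim 50 mm above the bench; origin under its middle. Its -y half is closed by a screwed aluminium cover with a round grey ear coupler (top 79 mm above the bench); its +y half is the open ballast bay, 99 (x) by 96 mm inside between 9 to 12 mm ply walls, floor 10 mm above the bench, 40 mm deep
- bay_floor (a point): point on the floor of the open bay, 60 mm along +y from the middle of the base, 48 mm from the bay's -x, -y and +y ply walls and 51 mm from its +x wall and 40 mm below the rim; x and y axes run along the bay's walls, z up. The ballast bed lies off-centre, between the -x ply wall and the sprung pads: about -48 to +37 mm in x, -48 to +48 mm in y
- pad_a (a joint): how far (m) the first of two sprung steel side pads is pushed back. They stand side by side along the bay's +x side (this one at its -y end), 46 mm wide, 33 mm high, faces 37.5 mm in +x from bay_floor. Each gives way in +x by up to 11 mm, its spring pushing back with 1.2 N at rest and 2.5 N at the end; they squeeze the ballast so that it cannot rattle
- pad_b (a joint): the same for the second pad, at the bay's +y end
- stone1_mid (a point): a rough blocky cast-iron ballast piece: point on its axis 14 mm above its underside. About 29 to 30 mm square, 26 to 34 mm high as cast (which is how high is not known), tapering by 3 to 7 mm a side to a flat top and underside, 110 g; z up. Starts on the bay's floor in one of two rows of three along y (beside the -x ply wall or the pads), or is one of the three spares on the board
- stone2_mid (a point): a rough blocky cast-iron ballast piece: point on its axis 14 mm above its underside. About 29 to 30 mm square, 26 to 34 mm high as cast (which is how high is not known), tapering by 3 to 7 mm a side to a flat top and underside, 110 g; z up. Starts on the bay's floor in one of two rows of three along y (beside the -x ply wall or the pads), or is one of the three spares on the board
- stone3_mid (a point): a rough blocky cast-iron ballast piece: point on its axis 14 mm above its underside. About 29 to 30 mm square, 26 to 34 mm high as cast (which is how high is not known), tapering by 3 to 7 mm a side to a flat top and underside, 110 g; z up. Starts on the bay's floor in one of two rows of three along y (beside the -x ply wall or the pads), or is one of the three spares on the board
- stone4_mid (a point): a rough blocky cast-iron ballast piece: point on its axis 14 mm above its underside. About 29 to 30 mm square, 26 to 34 mm high as cast (which is how high is not known), tapering by 3 to 7 mm a side to a flat top and underside, 110 g; z up. Starts on the bay's floor in one of two rows of three along y (beside the -x ply wall or the pads), or is one of the three spares on the board
- stone5_mid (a point): a rough blocky cast-iron ballast piece: point on its axis 14 mm above its underside. About 29 to 30 mm square, 26 to 34 mm high as cast (which is how high is not known), tapering by 3 to 7 mm a side to a flat top and underside, 110 g; z up. Starts on the bay's floor in one of two rows of three along y (beside the -x ply wall or the pads), or is one of the three spares on the board
- stone6_mid (a point): a rough blocky cast-iron ballast piece: point on its axis 14 mm above its underside. About 29 to 30 mm square, 26 to 34 mm high as cast (which is how high is not known), tapering by 3 to 7 mm a side to a flat top and underside, 110 g; z up. Starts on the bay's floor in one of two rows of three along y (beside the -x ply wall or the pads), or is one of the three spares on the board
- stone7_mid (a point): a rough blocky cast-iron ballast piece: point on its axis 14 mm above its underside. About 29 to 30 mm square, 26 to 34 mm high as cast (which is how high is not known), tapering by 3 to 7 mm a side to a flat top and underside, 110 g; z up. Starts perched in the valley between the two rows, 10 to 16 mm too high, its top at or above the rim; a firm steady push (6 to 25 N, yielding slowly, perhaps in several goes) forces it down between them as the pads give way
- stone8_mid (a point): a rough blocky cast-iron ballast piece: point on its axis 14 mm above its underside. About 29 to 30 mm square, 26 to 34 mm high as cast (which is how high is not known), tapering by 3 to 7 mm a side to a flat top and underside, 110 g; z up. Starts perched in the valley between the two rows, 10 to 16 mm too high, its top at or above the rim; a firm steady push (6 to 25 N, yielding slowly, perhaps in several goes) forces it down between them as the pads give way
- stone9_mid (a point): a rough blocky cast-iron ballast piece: point on its axis 14 mm above its underside. About 29 to 30 mm square, 26 to 34 mm high as cast (which is how high is not known), tapering by 3 to 7 mm a side to a flat top and underside, 110 g; z up. Starts on the bay's floor in one of two rows of three along y (beside the -x ply wall or the pads), or is one of the three spares on the board
- stone10_mid (a point): a rough blocky cast-iron ballast piece: point on its axis 14 mm above its underside. About 29 to 30 mm square, 26 to 34 mm high as cast (which is how high is not known), tapering by 3 to 7 mm a side to a flat top and underside, 110 g; z up. Starts on the bay's floor in one of two rows of three along y (beside the -x ply wall or the pads), or is one of the three spares on the board
- stone11_mid (a point): a rough blocky cast-iron ballast piece: point on its axis 14 mm above its underside. About 29 to 30 mm square, 26 to 34 mm high as cast (which is how high is not known), tapering by 3 to 7 mm a side to a flat top and underside, 110 g; z up. Starts on the bay's floor in one of two rows of three along y (beside the -x ply wall or the pads), or is one of the three spares on the board
- tamper_grip (a point): where to hold the tamper, on its axis, 105 mm above the underside of its foot. It stands upright in the dish: flat foot 42 x 42 x 12 mm (steel, rubber-faced beneath), round 20 mm wooden neck, then a square wooden handle 24 x 24 mm from 62 mm to 132 mm (its top) above the underside, red band at the handle's lower end. 0.24 to 0.39 kg. Axes along the sides of foot and handle, z up
- tamper_foot (a point): middle of the underside of the tamper's foot (same axes as tamper_grip)
- tamper: the tamper as a whole; its origin is the middle of the underside of its foot
- dish: the shallow steel dish where the tamper lives: 110 x 110 mm outside, rim 12 mm high and 3 mm thick, floor 3 mm above the bench, fast to the bench; origin at the middle of its underside
- board: brown wooden board 46 x 124 x 10 mm lying beside the base on its -x side, with the three spare ballast pieces standing on it in a row (their undersides as high as the bay's floor); origin under its middle; leave it and the spares
- cover: loose bay cover, an aluminium plate 118 x 118 x 3 mm flat on the bench; origin at the middle of its underside; leave it
- jar: clear small-parts jar 52 mm across, 62 mm high; origin under its middle; leave it

How it is judged (in metres and radians):
On the way, in this order (a step that is already met when the one before it is completed fails the run):
1. the tamper is lifted clear of its dish (height (world z) of tamper_foot above 0.06 m), for 0.1 s.
2. no piece stands proud (the listed points less than 22.5 mm above the bay floor, so undersides less than 8.5 mm) while the tamper's foot, inside the bay, presses with more than 16 N for 0.3 s (z of each of stone1_mid, stone2_mid, stone3_mid, stone4_mid, stone5_mid, stone6_mid, stone7_mid, stone8_mid, stone9_mid, stone10_mid, stone11_mid in the frame of bay_floor below 0.0225 m and contact force between tamper_c0 and anything else above 16 N and z of tamper_foot in the frame of bay_floor below 0.038 m and horizontal distance between tamper_foot and bay_floor below 0.045 m), for 0.3 s.
At the end, for the whole second after the job is handed in: Every piece, in the bay or on the spare board, has its listed point less than 22.5 mm above the height of the bay floor (underside less than 8.5 mm off the floor, top below the rim); the tamper stands upright (within 0.08 rad), still and released on its dish floor, within 32 mm of its middle (z of each of stone1_mid, stone2_mid, stone3_mid, stone4_mid, stone5_mid, stone6_mid, stone7_mid, stone8_mid, stone9_mid, stone10_mid, stone11_mid in the frame of bay_floor below 0.0225 m and horizontal distance between tamper_foot and dish below 0.032 m and height (world z) of tamper_foot below 0.007 m and angle between tamper_foot's own z axis and vertical below 0.08 rad and linear speed of tamper below 0.02 m/s); the robot touches nothing.
It fails at once if the tamper's foot presses or strikes the ballast or the base with more than 30 N (contact force between tamper_c0 and anything else above 30 N and horizontal distance between tamper_foot and base below 0.16 m).
It fails at once if a ballast piece is touched by the gripper or arm instead of the tamper (contact force between any of the fingers, the arm and stone1 above 0.5 N or contact force between any of the fingers, the arm and stone2 above 0.5 N or contact force between any of the fingers, the arm and stone3 above 0.5 N or contact force between any of the fingers, the arm and stone4 above 0.5 N or contact force between any of the fingers, the arm and stone5 above 0.5 N or contact force between any of the fingers, the arm and stone6 above 0.5 N or contact force between any of the fingers, the arm and stone7 above 0.5 N or contact force between any of the fingers, the arm and stone8 above 0.5 N or contact force between any of the fingers, the arm and stone9 above 0.5 N or contact force between any of the fingers, the arm and stone10 above 0.5 N or contact force between any of the fingers, the arm and stone11 above 0.5 N).
It fails at once if a ballast piece is moved by more than 40 mm (taken out, or a spare disturbed) (distance of any of stone1_mid, stone2_mid, stone3_mid, stone4_mid, stone5_mid, stone6_mid, stone7_mid, stone8_mid, stone9_mid, stone10_mid, stone11_mid from where it was at the start of the episode above 0.04 m).
It fails at once if the loose cover or the jar is moved by more than 20 mm (distance of any of cover, jar from where it was at the start of the episode above 0.02 m).
It also fails if it takes over 72 s, if anything falls off the work surface, if the arm or the gripper's body presses on something with over 40 N, if the wrist force passes 120 N, or if a joint passes its speed limit or range.

ROBOT

A 6-joint arm with a two-finger parallel gripper is mounted at the origin on the work surface. World frame = base frame: x ahead of the robot, y to its left, z up, the work surface at z = 0. Lengths are in m, angles in degrees, forces in N, time in s.
With the tool pointing down it reaches from about 0.275 to 0.775 m from the base axis. Payload 14.6 kg.
Tool frame: the origin (TCP) lies midway between the tips of the shut fingers; the grasp point (between the pads) lies 19 mm behind it; z points along the fingers, y is the direction in which the jaws open and shut (so a half turn about z gives the same grasp; the last joint's range is limited). The gripper opens to 85 mm and grips with 20 to 120 N. Pads are 22 mm wide; open, the fingers measure 114 mm over their backs; the gripper's body (76 mm by 85 mm) begins 54 mm behind the grasp point. The pads swing forward as they close: fully open they stand 13 mm farther back than shut.
Start: joints at [-72.153, 15.075, -2.767, 72.158, 0, 81.102], TCP at [0.236, -0.469, 0.231] pointing down, gripper open.
Joint ranges: [-151.79, 151.79], [-50.71, 97.33], [-67.44, 78.34], [-121.81, 120.89], [-77.56, 73.72], [-180, 180]. Speed limits (degrees/s): [108.29, 108.29, 147.25, 159.86, 180, 180].

INTERFACE

Orientations are given as a 3x3 rotation matrix whose columns are the frame's x, y, z axes.
In Python, from workcell import sense, optics, r gives the robot as it stands. The module is installed in compiled form; this text tells all that it offers.
- The arm moves only by the tool arm_command, never from a script. Its argument "rows" is a list of rows, each an object of numbers: "dx", "dy", "dz": the shift along the tool's x, y, z in m; "twist": the turn about the tool's z in degrees; "gripper": the closure in counts, from 0 (fully open) to 255 (shut). In form: [{"dx": .., "dy": .., "dz": .., "twist": .., "gripper": ..}, ...]. A call has 1 to 20 rows; each row shifts and turns the commanded pose from where the row before left it, along the tool's axes as they then stand; what a row does not reach is not made up. A row lasts 1/10 s, in which the tool goes at most 50 mm and 8.59 degrees, less where a joint would pass 70% of its speed; a pose out of reach is approached as far as the arm can. A call is refused whole if a number of a shift passes 0.05 or a number of a turn 8.59, either way. A call with a gripper value outside its range is refused whole. The fingers move at their own pace and stop on an object; "force" is the grip in N (left out, the last holds). Time passes only in rows, so rows that do not move let the fingers close. It gives the time, the measured TCP pose, the force and the opening at its end, in the units of the state.
- sense(): the state, without advancing time (a new reading comes with each control period).
- optics.capture(name): name is "scene" or "side" or "wrist"; returns the picture (384x512x3 uint8, red, green, blue); there is no depth.
- optics.get_calibration(name): a dict with "fx", "fy", "cx", "cy" (pixels), "R" (3x3) and "t" (3): a world point X has camera coordinates R X + t. Camera axes: x right, y down, z forward; pixel columns grow to the right and rows downward; lengths in m; the calibration is good to about 2 mm. The wrist camera is an equidistant fisheye: a pixel r from the principal point sees the ray r / f radians off the axis. A picture is of the moment at which its call begins: read the wrist's pose just before it. get_calibration takes no time and is no camera call; for the wrist camera it gives the pose at the moment of the call.
- r.hand_in(): hands the job in, once; it reports no verdict.
Trained networks look in the newest picture that a camera, given by its name, has taken for a name from the list of things; names that differ only in an ending like _2 or _b are one class to them, and where a whole thing is asked for, a point or a joint stands for the part that bears it (a point fixed in the world has none). Each returns a list of dicts, best first, with "score" (0 to 1); they miss things now and then, are a little off and sometimes report something else, mostly with a low value. They report only what shows in the picture. A call takes as long as a camera call.
- optics.trace(target, camera): "region" (384x512 bool, what is visible of it) and "box" ([left, top, width, height] in pixels, round what is visible of it).
- optics.tip_of(target, camera): "pixel" ([column, row] in pixels: a listed point, or the origin of a listed thing).
The state is a dict: "t": time; "q": joint angles; "dq": joint speeds; "joint_torque": joint torques, N m; "position": TCP position; "ee_rot": TCP orientation; "contact_force": force on the tool from outside, world axes, zero at the start; "wrist_torque": the same for the moment, N m; "finger_gap": finger opening in m.
Only numpy, scipy, OpenCV 4.12 (cv2) and the standard library are available. Lean on these libraries where they do the work, as an engineer would, in place of code of your own. Each camera call takes 0.05 s, during which the arm holds its last target.

## Working session

There is one attempt and no reset: what is moved stays moved. The work goes in short steps, Python scripts to look and compute and a tool call to move; the robot and the scene stay as the last step left them, time stands still between calls to the robot, and variables do not carry over. Pictures are saved under pics/ and viewed, and the job is handed in when it is done.

Besides the shell and the picture viewer there is one more tool, called by a JSON object that holds its "method" and its "body", one argument or row to a line. arm_command: Moves the arm, as the interface text tells. Its arguments: {"type":"object","properties":{"rows":{"type":"array","items":{"type":"object","properties":{"dx":{"type":"number"},"dy":{"type":"number"},"dz":{"type":"number"},"twist":{"type":"number"},"gripper":{"type":"number"}}}},"force":{"type":"number"}},"required":["rows"]}

```bash
mkdir -p pics
python3 - <<'E'
from workcell import sense, optics, r
import cv2
s=sense(); print(s)
for n in ["scene","side","wrist"]:
    im=optics.capture(n); cv2.imwrite(f"pics/{n}0.png",im[:,:,::-1])
    print(n,optics.get_calibration(n))
E
```

```text
{'t': 0.0, 'q': array([-7.21518360e+01,  1.50985743e+01, -2.80413809e+00,  7.21581059e+01,
        7.26763088e-04,  8.11028010e+01]), 'dq': array([ 0.03411391, -0.07994799, -0.02898343, -0.10881117,  0.09759942,
       -0.01273496]), 'joint_torque': array([ 1.46673892e-05, -6.37606716e+01,  3.84565079e+01,  1.37814868e-02,
       -1.16987235e-04, -2.30081400e-05]), 'position': array([ 0.23618373, -0.46856493,  0.23082505]), 'ee_rot': array([[ 8.93015399e-01,  4.50025999e-01, -3.13264734e-04],
       [ 4.50026073e-01, -8.93014840e-01,  1.01428010e-03],
       [ 1.76702360e-04, -1.04674505e-03, -9.99999437e-01]]), 'contact_force': array([0.5731041 , 0.19864616, 0.14464692]), 'wrist_torque': array([ 0.0014068 , -0.02726358, -0.0132274 ]), 'finger_gap': 0.08550323640306517}
scene {'fx': 438.57926890728294, 'fy': 438.57926890728294, 'cx': 257.5075491700313, 'cy': 194.1473240439504, 'R': array([[ 0.44706513,  0.8944999 ,  0.00164183],
       [ 0.62501351, -0.31106349, -0.71595923],
       [-0.63991474,  0.32110657, -0.69814016]]), 't': array([-0.35371529, -0.26172255,  1.79686649])}
side {'fx': 478.848131733196, 'fy': 478.848131733196, 'cx': 259.91895536550595, 'cy': 185.39951190534416, 'R': array([[-0.9612954 , -0.27519325, -0.01341032],
       [-0.16934014,  0.62852587, -0.75913053],
       [ 0.21733633, -0.72747777, -0.65080028]]), 't': array([0.58465825, 0.11492887, 1.16321204])}
wrist {'fx': 297.3186396354542, 'fy': 297.3186396354542, 'cx': 253.4827818553867, 'cy': 185.8093309551359, 'R': array([[ 0.44996501, -0.89304539, -0.00119428],
       [-0.84338116, -0.42538046,  0.32826771],
       [-0.29366599, -0.14670175, -0.94458397]]), 't': array([-0.52438061, -0.04132409,  0.38281271])}
```

View pics/scene0.png

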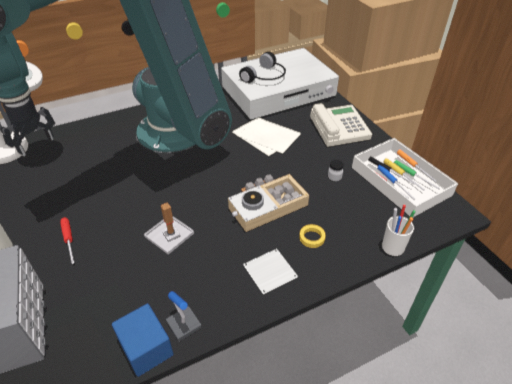

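View pics/side0.png

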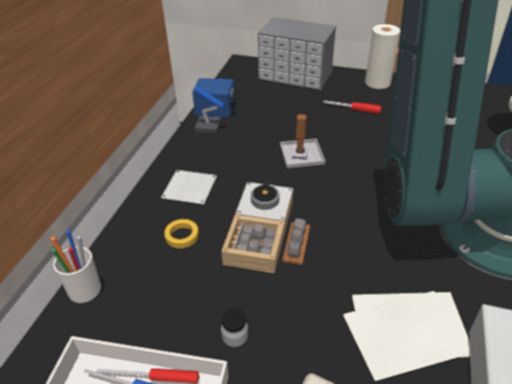

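View pics/wrist0.png

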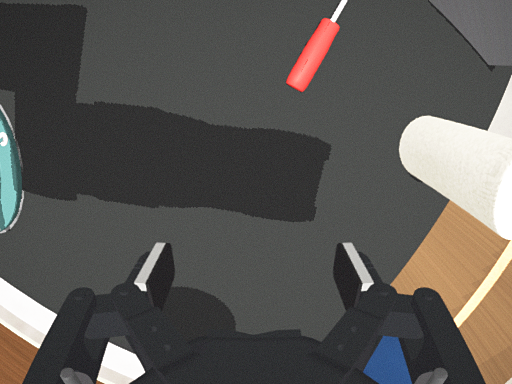

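The scene view shows the tamper in its dish at (168,225), the base at (268,200) and the jar at (336,170). In the side view the tamper is at (301,135), the bay at (258,240) and the board at (297,243). Next I'll run detections and triangulate them.

```bash
cat > h.py <<'E'
import numpy as np, cv2
from workcell import sense, optics, r
from scipy.optimize import least_squares
def proj(c,X):
    p=c['R']@np.asarray(X)+c['t']; return np.array([c['fx']*p[0]/p[2]+c['cx'],c['fy']*p[1]/p[2]+c['cy']])
def ray(c,px,fish=False):
    x=(px[0]-c['cx'])/c['fx'];y=(px[1]-c['cy'])/c['fy']
    if fish:
        th=np.hypot(x,y); k=np.sin(th)/th if th>1e-9 else 1
        d=np.array([x*k,y*k,np.cos(th)])
    else: d=np.array([x,y,1.])
    o=-c['R'].T@c['t']; d=c['R'].T@d
    return o,d/np.linalg.norm(d)
def atz(c,px,z,fish=False):
    o,d=ray(c,px,fish); return o+d*(z-o[2])/d[2]
def tri(rs):
    A=np.zeros((3,3));b=np.zeros(3)
    for o,d in rs:
        P=np.eye(3)-np.outer(d,d);A+=P;b+=P@o
    X=np.linalg.solve(A,b)
    return X,[np.linalg.norm(np.cross(X-o,d)) for o,d in rs]
E
python3 - <<'E'
from h import *
np.set_printoptions(precision=4,suppress=True)
cs={n:optics.get_calibration(n) for n in ["scene","side"]}
for n in cs: optics.capture(n)
for t in ["tamper_grip","tamper_foot","dish","base","bay_floor","board","cover","jar"]:
    rs=[]
    for n in cs:
        d=optics.tip_of(t,n)
        print(t,n,[(np.round(e['pixel'],1),round(e['score'],2)) for e in d[:3]])
        if d: rs.append(ray(cs[n],d[0]['pixel']))
    if len(rs)==2: print('   ',*tri(rs))
E
```

```text
tamper_grip scene [(array([166.9, 209.6]), 0.89), (array([291.8, 196.3]), 0.46), (array([279.5, 204.2]), 0.2)]
tamper_grip side [(array([303.6, 123.9]), 0.63)]
    [ 0.5315 -0.1768  0.1113] [np.float64(0.001169421063512441), np.float64(0.0011694210635125556)]
tamper_foot scene [(array([171.4, 233.3]), 0.64)]
tamper_foot side [(array([301.8, 155.4]), 0.62), (array([255.1, 231.9]), 0.62)]
    [ 0.5314 -0.1776  0.0015] [np.float64(0.00048331308342372585), np.float64(0.0004833130834237513)]
dish scene [(array([272.7, 193.4]), 0.71), (array([167.5, 237.2]), 0.6)]
dish side []
base scene [(array([267.7, 206.6]), 0.84)]
base side [(array([258.4, 231. ]), 0.75), (array([297.7, 242.1]), 0.72)]
    [0.5673 0.1517 0.0041] [np.float64(0.0014022867651337003), np.float64(0.0014022867651335012)]
bay_floor scene [(array([284.7, 197.7]), 0.79), (array([278.4, 205.3]), 0.73)]
bay_floor side [(array([254.7, 241.1]), 0.76)]
    [0.5656 0.2101 0.0241] [np.float64(0.005759315447294067), np.float64(0.005759315447294164)]
board scene []
board side [(array([298.6, 242.2]), 0.71)]
cover scene [(array([289.1, 188.3]), 0.67), (array([269.2, 267.3]), 0.66), (array([286.9, 187.3]), 0.44)]
cover side [(array([303.4, 125.8]), 0.7), (array([188.5, 188.9]), 0.69), (array([293.3, 251.6]), 0.61)]
    [0.576  0.1172 0.218 ] [np.float64(0.11484582813704744), np.float64(0.11484582813704745)]
jar scene [(array([332.4, 175.6]), 0.58)]
jar side [(array([234.7, 337.1]), 0.94), (array([300.3, 157.7]), 0.16)]
    [ 0.531   0.4396 -0.0008] [np.float64(0.004178514030034179), np.float64(0.004178514030033824)]
```

Run:
```python
from h import *
np.set_printoptions(precision=4,suppress=True)
c=optics.get_calibration("wrist");s=sense()
R=s['ee_rot'];print('cam in tool',R.T@(-c['R'].T@c['t']-s['position']), (c['R']@R))
for n,b in [("scene",(140,140,330,260)),("side",(210,90,330,280))]:
    im=cv2.imread(f"pics/{n}0.png")[b[1]:b[3],b[0]:b[2]]
    cv2.imwrite(f"pics/{n}0z.png",cv2.resize(im,None,fx=4 if n=="scene" else 3.1,fy=4 if n=="scene" else 3.1,interpolation=cv2.INTER_CUBIC))
```

```text
cam in tool [ 0.0866 -0.0001 -0.1436] [[-0.0001  1.      0.0004]
 [-0.9445  0.     -0.3284]
 [-0.3284 -0.0004  0.9445]]
```

View pics/scene0z.png

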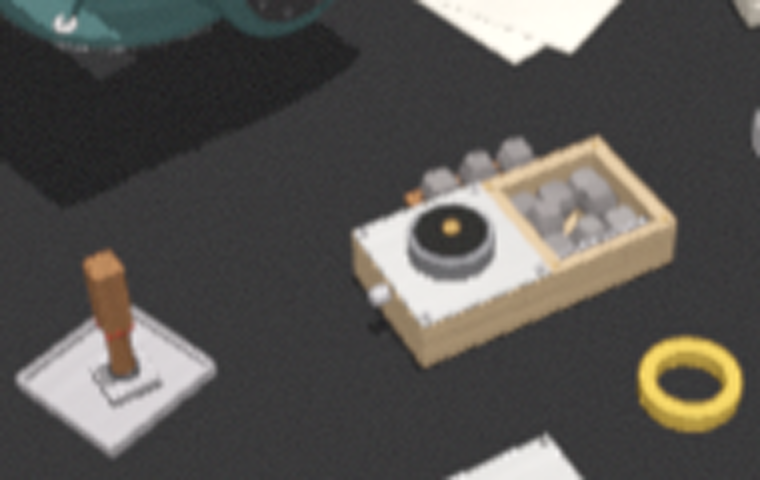

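View pics/side0z.png

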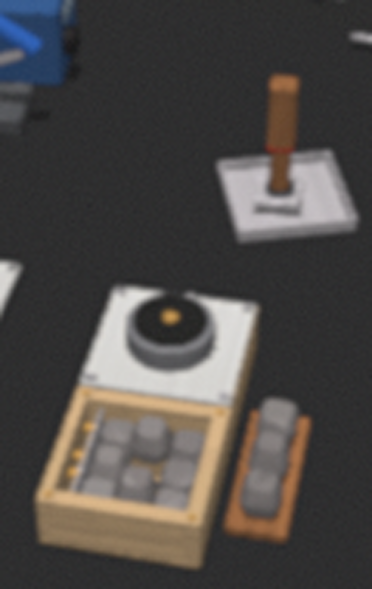

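Run:
```python
from h import *
np.set_printoptions(precision=4,suppress=True)
c=optics.get_calibration("scene")
P=[atz(c,(140+u/4,140+v/4),.05) for u,v in [(355,235),(423,327),(675,222),(600,138)]]
print(np.array(P)); 
for i in range(4):
    d=P[(i+1)%4]-P[i]; print(np.linalg.norm(d),np.degrees(np.arctan2(d[1],d[0])))
print(np.mean(P,0))
P=[atz(c,(140+u/4,140+v/4),.012) for u,v in [(17,378),(113,448),(215,366),(125,305)]]
print(np.array(P)); 
for i in range(4):
    d=P[(i+1)%4]-P[i]; print(np.linalg.norm(d),np.degrees(np.arctan2(d[1],d[0])))
print(np.mean(P,0))
```

```text
[[0.516  0.0317 0.05  ]
 [0.6328 0.038  0.05  ]
 [0.6202 0.2752 0.05  ]
 [0.5015 0.2713 0.05  ]]
0.11696355969207697 3.0827188074385137
0.2375433799422468 93.05198181191614
0.11874364395646944 -178.08452461535836
0.23996777506798866 -86.52856697350933
[0.5676 0.1541 0.05  ]
[[ 0.5078 -0.2571  0.012 ]
 [ 0.6082 -0.2115  0.012 ]
 [ 0.5656 -0.1132  0.012 ]
 [ 0.4708 -0.1559  0.012 ]]
0.11025561519696352 24.426937911363403
0.10713237623853424 113.45034061774587
0.10396015502955233 -155.76206925990022
0.10776625695668028 -69.89535666326107
[ 0.5381 -0.1844  0.012 ]
```

{"method": "arm_command", "body": {
  "rows": [
    {"dx": 0.033,"dy": -0.013},
    {"dx": 0.033,"dy": -0.013},
    {"dx": 0.033,"dy": -0.013},
    {"dx": 0.033,"dy": -0.013},
    {"dx": 0.033,"dy": -0.013},
    {"dx": 0.033,"dy": -0.013},
    {"dx": 0.033,"dy": -0.013},
    {"dx": 0.033,"dy": -0.013},
    {"dx": 0.033,"dy": -0.012},
    {"dx": 0.037,"dy": -0.012},
    {"dx": 0}
  ]
}}

```text
validation failed for argument at $.ro...
```

Run:
```python
from h import *
np.set_printoptions(precision=4,suppress=True)
s=sense();print(s['t'],s['position'],s['ee_rot'],s['contact_force'])
c=optics.get_calibration("wrist")
im=optics.capture("wrist");cv2.imwrite("pics/w1.png",im[:,:,::-1])
for t,z in [("tamper_grip",.108),("tamper_foot",.003),("dish",0)]:
  for e in optics.tip_of(t,"wrist")[:2]: print(t,e,atz(c,e['pixel'],z,True))
```

```text
1.05 [ 0.2363 -0.4688  0.2313] [[ 0.893   0.4501  0.    ]
 [ 0.4501 -0.893  -0.    ]
 [ 0.      0.     -1.    ]] [-0.2467 -0.1888 -0.4053]
```

View pics/w1.png

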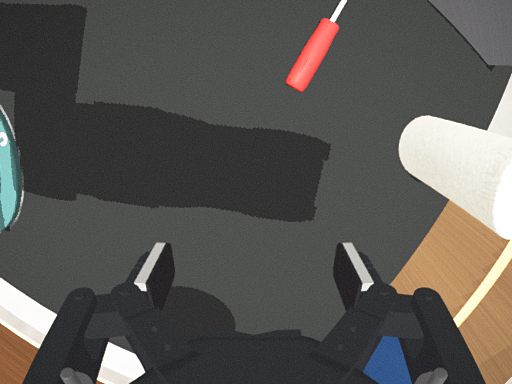

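The move was refused, so I'll give every row all of its fields.

{"method": "arm_command", "body": {
  "rows": [
    {"dx": 0.033,"dy": -0.013,"dz": 0,"twist": 0,"gripper": 0},
    {"dx": 0.033,"dy": -0.013,"dz": 0,"twist": 0,"gripper": 0},
    {"dx": 0.033,"dy": -0.013,"dz": 0,"twist": 0,"gripper": 0},
    {"dx": 0.033,"dy": -0.013,"dz": 0,"twist": 0,"gripper": 0},
    {"dx": 0.033,"dy": -0.013,"dz": 0,"twist": 0,"gripper": 0},
    {"dx": 0.033,"dy": -0.013,"dz": 0,"twist": 0,"gripper": 0},
    {"dx": 0.033,"dy": -0.013,"dz": 0,"twist": 0,"gripper": 0},
    {"dx": 0.033,"dy": -0.013,"dz": 0,"twist": 0,"gripper": 0},
    {"dx": 0.033,"dy": -0.012,"dz": 0,"twist": 0,"gripper": 0},
    {"dx": 0.037,"dy": -0.012,"dz": 0,"twist": 0,"gripper": 0},
    {"dx": 0,"dy": 0,"dz": 0,"twist": 0,"gripper": 0}
  ]
}}

```text
t: 2.35
position: [0.4791, -0.2016, 0.2311]
ee_rot: [[0.891, 0.453, 0.0], [0.453, -0.891, 0.001], [0.001, -0.0, -1.0]]
contact_force: [-0.4, -0.8, -0.3]
finger_gap: 0.0853
```

Run:
```python
from h import *
np.set_printoptions(precision=4,suppress=True)
s=sense();print(s['t'],s['position'],s['contact_force'])
c=optics.get_calibration("wrist")
im=optics.capture("wrist");cv2.imwrite("pics/w2.png",im[:,:,::-1])
for t,z in [("tamper_grip",.108),("tamper_foot",.003),("dish",0)]:
  for e in optics.tip_of(t,"wrist")[:2]: print(t,e,atz(c,e['pixel'],z,True))
cv2.imwrite("pics/w2z.png",cv2.resize(im[:,:,::-1][0:384,80:430],None,fx=1.55,fy=1.55,interpolation=cv2.INTER_CUBIC))
```

```text
2.35 [ 0.4791 -0.2016  0.2311] [-0.4038 -0.7629 -0.2648]
tamper_grip {'pixel': [263.7, 112.2], 'score': 0.57} [ 0.5397 -0.1807  0.108 ]
tamper_foot {'pixel': [260.4, 101.6], 'score': 0.59} [ 0.5431 -0.1783  0.003 ]
```

View pics/w2z.png

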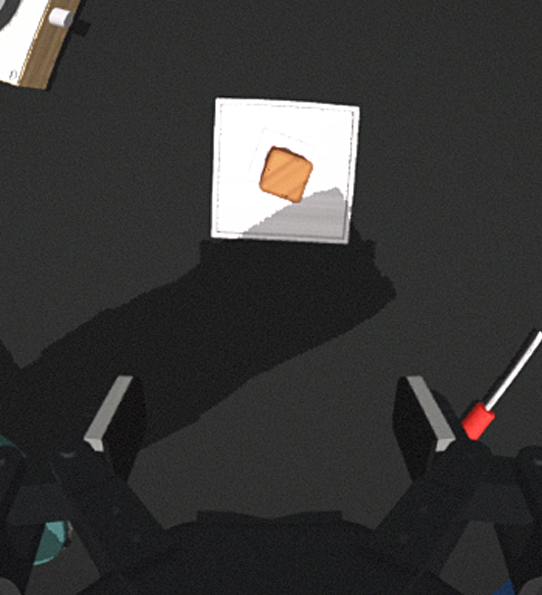

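The wrist view shows the handle top at zoomed pixel (287,174) and the dish square with corners (216,98), (359,106), (348,243) and (211,237). The handle is turned relative to the tool.

Run:
```python
from h import *
np.set_printoptions(precision=4,suppress=True)
c=optics.get_calibration("wrist")
im=cv2.imread("pics/w2.png")
hsv=cv2.cvtColor(im,cv2.COLOR_BGR2HSV); m=cv2.inRange(hsv,(5,110,90),(22,255,255)); 
m[:, :200]=0; m[:60]=0;m[160:]=0; m[:,330:]=0
pts=np.argwhere(m)[:,::-1]; print(len(pts))
G=np.array([atz(c,p,.135,True)[:2] for p in pts])
rect=cv2.minAreaRect((G*1000).astype(np.float32)); print(rect)
def q(L,z):
    P=np.array([atz(c,(80+u/1.55,v/1.55),z,True) for u,v in L])
    for i in range(4):
        d=P[(i+1)%4]-P[i]; print(np.round(np.linalg.norm(d),4),np.degrees(np.arctan2(d[1],d[0])))
    print(P.mean(0))
q([(275,148),(312,157),(300,200),(260,188)],.135)
q([(216,98),(359,106),(348,243),(211,237)],.012)
```

```text
841
((538.8564453125, -182.1992950439453), (24.22102928161621, 23.705793380737305), 7.166785717010498)
0.0196 -76.54268056525648
0.0235 -167.9257229892137
0.0218 99.97704143754027
0.0223 6.397341249967264
[ 0.5396 -0.1831  0.135 ]
0.111 -65.95386295524268
0.1111 -156.11431002237438
0.1116 114.23960344053702
0.1115 23.56531201386489
[ 0.5328 -0.1892  0.012 ]
```

Run:
```python
from h import *
np.set_printoptions(precision=4,suppress=True)
cs=optics.get_calibration("scene");cd=optics.get_calibration("side");cw=optics.get_calibration("wrist")
print(atz(cs,(140+104/4,140+262/4),.135), atz(cd,(210+284/3.1,90+80/3.1),.135))
for X in [(0.5389,-.1822,.135),(0.5389,-.1822,.003),(0.5315,-.177,.135),(.5315,-.177,.003)]:
    print((proj(cs,X)-140)*4,(proj(cd,X)-[210,90])*3.1)
im=cv2.imread("pics/w2.png")[50:170,200:330]
cv2.imwrite("pics/w2zz.png",cv2.resize(im,None,fx=5,fy=5,interpolation=cv2.INTER_CUBIC))
```

```text
[ 0.5389 -0.1776  0.135 ] [ 0.5382 -0.1809  0.135 ]
[ 97.9737 264.0078] [283.5233  79.1516]
[122.3421 380.0224] [277.5451 197.764 ]
[101.6035 255.3874] [290.4416  83.3529]
[125.6209 371.4388] [284.0176 202.1635]
```

View pics/w2zz.png

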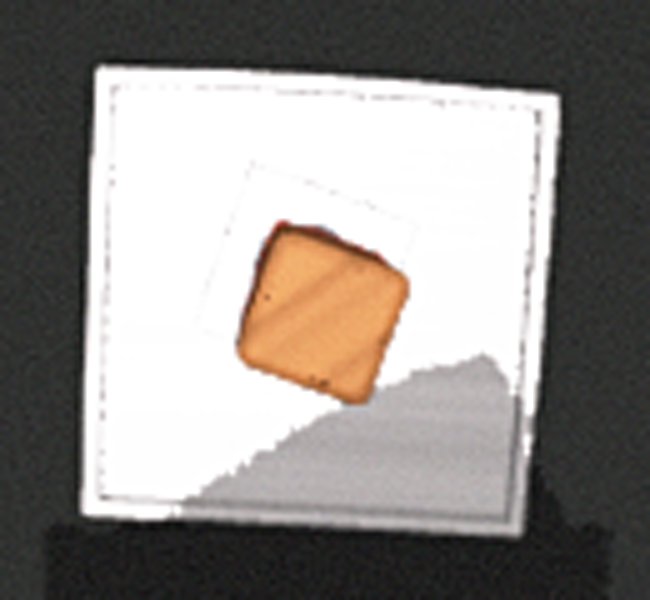

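{"method": "arm_command", "body": {
  "rows": [
    {"dx": 0.0314,"dy": 0.0044,"dz": 0,"twist": 0,"gripper": 0},
    {"dx": 0.0314,"dy": 0.0044,"dz": 0,"twist": 0,"gripper": 0},
    {"dx": 0,"dy": 0,"dz": 0.02,"twist": 7,"gripper": 0},
    {"dx": 0,"dy": 0,"dz": 0.02,"twist": 7,"gripper": 0},
    {"dx": 0,"dy": 0,"dz": 0.02,"twist": 6,"gripper": 0},
    {"dx": 0,"dy": 0,"dz": 0,"twist": 0,"gripper": 0}
  ]
}}

```text
t: 3.15
position: [0.5353, -0.1843, 0.1693]
ee_rot: [[0.993, 0.114, -0.003], [0.114, -0.993, 0.002], [-0.003, -0.002, -1.0]]
contact_force: [-0.7, -0.2, -0.3]
finger_gap: 0.0852
```

Run:
```python
from h import *
np.set_printoptions(precision=4,suppress=True)
s=sense();print(s['t'],s['position'],s['ee_rot'][:,0])
c=optics.get_calibration("wrist")
im=optics.capture("wrist");cv2.imwrite("pics/w3.png",im[:,:,::-1])
for X in [(.539,-.181,.135)]:
    p=c['R']@X+c['t'];rr=np.hypot(p[0],p[1]);th=np.arctan2(rr,p[2]);print(c['cx']+c['fx']*th*p[0]/rr,c['cy']+c['fy']*th*p[1]/rr)
```

```text
3.15 [ 0.5353 -0.1843  0.1693] [ 0.9935  0.1142 -0.0031]
250.49397168656884 215.1540934468336
```

View pics/w3.png

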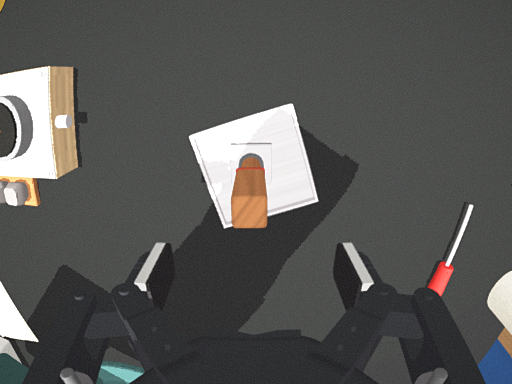

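The handle top is at (249,213), against a predicted (250,215), and its yaw is aligned. I'll descend and grasp.

{"method": "arm_command", "body": {
  "rows": [
    {"dx": 0.004,"dy": -0.0029,"dz": 0,"twist": 0,"gripper": 0},
    {"dx": 0,"dy": 0,"dz": 0.02,"twist": 0,"gripper": 0},
    {"dx": 0,"dy": 0,"dz": 0.02,"twist": 0,"gripper": 0},
    {"dx": 0,"dy": 0,"dz": 0.02,"twist": 0,"gripper": 0},
    {"dx": 0,"dy": 0,"dz": 0.018,"twist": 0,"gripper": 0},
    {"dx": 0,"dy": 0,"dz": 0,"twist": 0,"gripper": 150},
    {"dx": 0,"dy": 0,"dz": 0,"twist": 0,"gripper": 255},
    {"dx": 0,"dy": 0,"dz": 0,"twist": 0,"gripper": 255},
    {"dx": 0,"dy": 0,"dz": 0,"twist": 0,"gripper": 255},
    {"dx": 0,"dy": 0,"dz": 0,"twist": 0,"gripper": 255},
    {"dx": 0,"dy": 0,"dz": 0,"twist": 0,"gripper": 255},
    {"dx": 0,"dy": 0,"dz": 0,"twist": 0,"gripper": 255}
  ],
  "force": 80
}}

```text
t: 4.4
position: [0.5412, -0.1806, 0.0944]
ee_rot: [[0.993, 0.118, 0.002], [0.118, -0.993, -0.001], [0.002, 0.001, -1.0]]
contact_force: [-0.8, 1.4, 6.6]
finger_gap: 0.0232
```

Run:
```python
from h import *
np.set_printoptions(precision=4,suppress=True)
s=sense();print(s['t'],s['position'],s['ee_rot'],s['contact_force'],s['finger_gap'],s['wrist_torque'])
im=optics.capture("wrist");cv2.imwrite("pics/w4.png",im[:,:,::-1])
```

```text
4.4 [ 0.5412 -0.1806  0.0944] [[ 0.993   0.1178  0.0017]
 [ 0.1178 -0.993  -0.0006]
 [ 0.0016  0.0008 -1.    ]] [-0.7676  1.3918  6.6384] 0.02318568314806791 [ 0.3212  0.217  -0.0218]
```

View pics/w4.png

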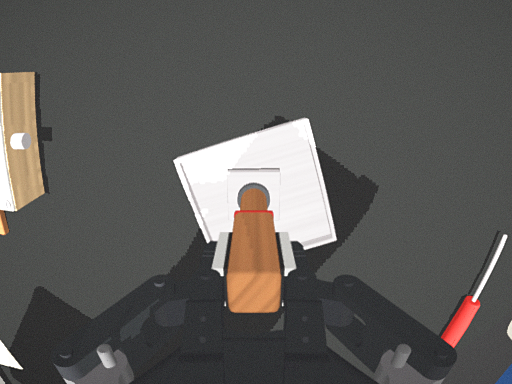

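{"method": "arm_command", "body": {
  "rows": [
    {"dx": 0,"dy": 0,"dz": -0.02,"twist": 0,"gripper": 255},
    {"dx": 0,"dy": 0,"dz": -0.03,"twist": 0,"gripper": 255},
    {"dx": 0,"dy": 0,"dz": -0.03,"twist": 0,"gripper": 255},
    {"dx": 0,"dy": 0,"dz": -0.03,"twist": 0,"gripper": 255},
    {"dx": 0,"dy": 0,"dz": 0,"twist": 0,"gripper": 255},
    {"dx": 0,"dy": 0,"dz": 0,"twist": 0,"gripper": 255}
  ]
}}

```text
t: 5.05
position: [0.5407, -0.1805, 0.2032]
ee_rot: [[0.993, 0.118, 0.001], [0.118, -0.993, -0.0], [0.001, 0.0, -1.0]]
contact_force: [0.1, -0.1, -4.5]
finger_gap: 0.0231
```

Run:
```python
from h import *
np.set_printoptions(precision=4,suppress=True)
s=sense();print(s['t'],s['position'],s['ee_rot'],s['contact_force'],s['finger_gap'],s['wrist_torque'])
im=optics.capture("wrist");cv2.imwrite("pics/w5.png",im[:,:,::-1])
```

```text
5.05 [ 0.5407 -0.1805  0.2032] [[ 0.9931  0.1176  0.0005]
 [ 0.1176 -0.9931 -0.0003]
 [ 0.0005  0.0003 -1.    ]] [ 0.1257 -0.1364 -4.4984] 0.023138568608080137 [-0.0188  0.0235  0.0115]
```

View pics/w5.png

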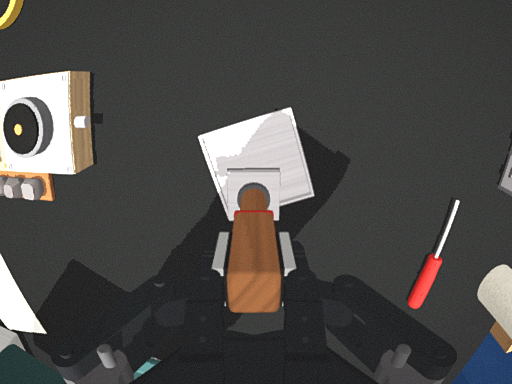

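The tamper is lifted and held square. Now I'll travel to a viewpoint beside the bay.

{"method": "arm_command", "body": {
  "rows": [
    {"dx": -0.001,"dy": -0.03,"dz": 0,"twist": 0,"gripper": 255},
    {"dx": -0.001,"dy": -0.04,"dz": 0,"twist": 0,"gripper": 255},
    {"dx": -0.001,"dy": -0.04,"dz": 0,"twist": 0,"gripper": 255},
    {"dx": -0.001,"dy": -0.04,"dz": 0,"twist": 0,"gripper": 255},
    {"dx": -0.001,"dy": -0.04,"dz": 0,"twist": 0,"gripper": 255},
    {"dx": -0.001,"dy": -0.04,"dz": 0,"twist": 0,"gripper": 255},
    {"dx": -0.001,"dy": -0.04,"dz": 0,"twist": 0,"gripper": 255},
    {"dx": -0.001,"dy": -0.04,"dz": 0,"twist": 0,"gripper": 255},
    {"dx": -0.001,"dy": -0.04,"dz": 0,"twist": 0,"gripper": 255},
    {"dx": -0.001,"dy": -0.044,"dz": 0,"twist": 0,"gripper": 255},
    {"dx": 0,"dy": 0,"dz": 0,"twist": 4,"gripper": 255},
    {"dx": 0,"dy": 0,"dz": 0,"twist": 0,"gripper": 255}
  ]
}}

```text
t: 6.3
position: [0.4908, 0.1548, 0.2023]
ee_rot: [[0.992, 0.125, -0.01], [0.125, -0.991, 0.04], [-0.005, -0.041, -0.999]]
contact_force: [0.2, 0.0, -3.2]
finger_gap: 0.0232
```

Run:
```python
from h import *
np.set_printoptions(precision=4,suppress=True)
s=sense();print(s['t'],s['position'],s['ee_rot'],s['contact_force'],s['finger_gap'],s['wrist_torque'])
c=optics.get_calibration("wrist")
im=optics.capture("wrist");cv2.imwrite("pics/w6.png",im[:,:,::-1])
cv2.imwrite("pics/w6z.png",cv2.resize(im[:,:,::-1][60:260,120:390],None,fx=2.9,fy=2.9,interpolation=cv2.INTER_CUBIC))
for t in ["stone7_mid","bay_floor"]:
  for e in optics.tip_of(t,"wrist"): print(t,np.round(e['pixel'],1),round(e['score'],2),atz(c,e['pixel'],.034 if t[0]=='s' else .01,True))
```

```text
6.3 [0.4908 0.1548 0.2023] [[ 0.9922  0.1246 -0.0101]
 [ 0.1249 -0.9914  0.0398]
 [-0.005  -0.0407 -0.9992]] [ 0.1697  0.0304 -3.2412] 0.023191471439730892 [-0.0937 -0.0803 -0.0085]
stone7_mid [235.9 101. ] 0.68 [0.5573 0.1893 0.034 ]
stone7_mid [188.2  67.4] 0.32 [0.5881 0.2438 0.034 ]
bay_floor [216.1  93.3] 0.86 [0.5619 0.2148 0.01  ]
bay_floor [252.5 190.5] 0.21 [0.4524 0.1599 0.01  ]
```

View pics/w6z.png

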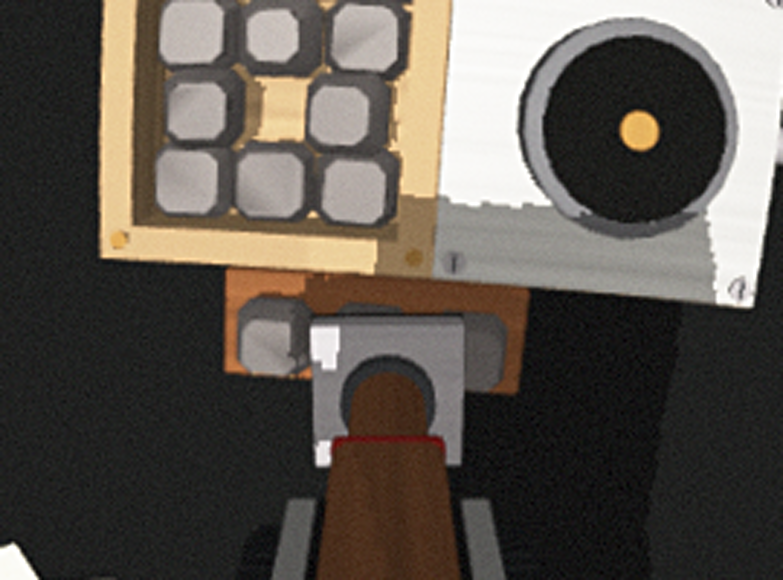

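The view shows the bay at top left with eight stones in it: three rows in x, with the middle-column gap at zoomed (280,110). The arm hasn't settled yet, so I'll let it.

{"method": "arm_command", "body": {
  "rows": [
    {"dx": 0,"dy": 0,"dz": 0,"twist": 0,"gripper": 255},
    {"dx": 0,"dy": 0,"dz": 0,"twist": 0,"gripper": 255}
  ]
}}

```text
t: 6.65
position: [0.4913, 0.1556, 0.2035]
ee_rot: [[0.992, 0.126, -0.008], [0.126, -0.991, 0.04], [-0.003, -0.041, -0.999]]
contact_force: [-0.6, -0.4, -3.0]
finger_gap: 0.023
```

Run:
```python
from h import *
s=sense();print(np.round(s['q'],2),s['position'])
```

```text
[  7.19  14.65  -7.77  67.74   2.35 179.94] [0.49133431 0.15558238 0.20351376]
```

J6 has hit its 180° limit, so the base-aligned yaw has to be +93° instead. Any square-on quarter turn will do, so I'll twist back by -86°.

{"method": "arm_command", "body": {
  "rows": [
    {"dx": 0,"dy": 0,"dz": 0,"twist": -8.5,"gripper": 255},
    {"dx": 0,"dy": 0,"dz": 0,"twist": -8.5,"gripper": 255},
    {"dx": 0,"dy": 0,"dz": 0,"twist": -8.5,"gripper": 255},
    {"dx": 0,"dy": 0,"dz": 0,"twist": -8.5,"gripper": 255},
    {"dx": 0,"dy": 0,"dz": 0,"twist": -8.5,"gripper": 255},
    {"dx": 0,"dy": 0,"dz": 0,"twist": 0,"gripper": 255}
  ]
}}

```text
t: 7.25
position: [0.4914, 0.1556, 0.2037]
ee_rot: [[0.644, 0.765, -0.008], [0.764, -0.644, 0.04], [0.026, -0.032, -0.999]]
contact_force: [0.6, -0.4, -3.1]
finger_gap: 0.0232
```

Run:
```python
from h import *
np.set_printoptions(precision=4,suppress=True)
s=sense();print(np.round(s['q'],2),s['position'],s['ee_rot'])
```

```text
[  7.19  14.64  -7.76  67.75   2.35 137.3 ] [0.4914 0.1556 0.2037] [[ 0.6444  0.7646 -0.0076]
 [ 0.7642 -0.6437  0.0403]
 [ 0.0259 -0.0318 -0.9992]]
```

Run:
```python
import cv2
im=cv2.imread("pics/w6.png")[0:170,120:320]
cv2.imwrite("pics/w6y.png",cv2.resize(im,None,fx=3.5,fy=3.5,interpolation=cv2.INTER_CUBIC))
```

```text
(no output)
```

View pics/w6y.png

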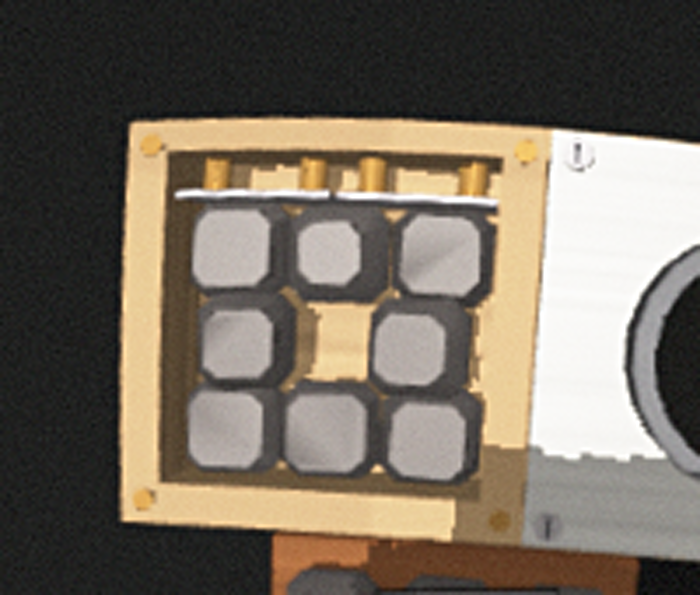

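Run:
```python
from h import *
np.set_printoptions(precision=4,suppress=True)
# wrist calib at w6: rebuild from pose
cw=optics.get_calibration("wrist")
RT=np.array([[-0.0001,1,.0004],[-.9445,0,-.3284],[-.3284,-.0004,.9445]]);ct=np.array([.0866,-.0001,-.1436])
Rt=np.array([[0.9922,0.1246,-0.0101],[0.1249,-0.9914,0.0398],[-0.005,-0.0407,-0.9992]]);p=np.array([0.4908,0.1548,0.2023])
c=dict(cw);c['R']=RT@Rt.T;c['t']=-c['R']@(p+Rt@ct)
f=lambda u,v,z:atz(c,(120+u/3.5,v/3.5),z,True)
A=f(131,123,.05);B=f(121,521,.05)
for n,(u,v,z) in dict(outTL=(131,123,.05),outBL=(121,521,.05),inTL=(169,153,.05),inTR=(503,157,.05),inBL=(162,483,.05),P1=(238,343,.053),P2=(412,348,.053)).items(): print(n,f(u,v,z))
d=A-B;print(np.linalg.norm(d),np.degrees(np.arctan2(d[1],d[0])))
for n,z,L in [('padrow',.04,[(232,248),(329,252),(440,254)]),('wallrow',.04,[(226,429),(326,432),(427,440)])]:
    print(n,np.array([f(u,v,z) for u,v in L]))
```

```text
outTL [0.62   0.2756 0.05  ]
outBL [0.4999 0.269  0.05  ]
inTL [0.6112 0.2626 0.05  ]
inTR [0.6176 0.1672 0.05  ]
inBL [0.513  0.2562 0.05  ]
P1 [0.557  0.2352 0.053 ]
P2 [0.5605 0.1854 0.053 ]
0.1203378935306414 3.135457253676963
padrow [[0.5844 0.2432 0.04  ]
 [0.5854 0.214  0.04  ]
 [0.5882 0.1818 0.04  ]]
wallrow [[0.5296 0.24   0.04  ]
 [0.532  0.2092 0.04  ]
 [0.5331 0.179  0.04  ]]
```

{"method": "arm_command", "body": {
  "rows": [
    {"dx": 0,"dy": 0,"dz": 0,"twist": -8.59,"gripper": 255},
    {"dx": 0,"dy": 0,"dz": 0,"twist": -8.59,"gripper": 255},
    {"dx": 0,"dy": 0,"dz": 0,"twist": -8.59,"gripper": 255},
    {"dx": 0,"dy": 0,"dz": 0,"twist": -8.59,"gripper": 255},
    {"dx": 0,"dy": 0,"dz": 0,"twist": -8.59,"gripper": 255},
    {"dx": 0,"dy": 0,"dz": 0,"twist": 0,"gripper": 255}
  ]
}}

```text
t: 7.85
position: [0.4914, 0.1556, 0.2037]
ee_rot: [[-0.045, 0.999, -0.008], [0.998, 0.045, 0.04], [0.041, -0.006, -0.999]]
contact_force: [0.2, 0.9, -3.7]
finger_gap: 0.0232
```

```bash
cat >> h.py <<'E'
L=0.0914
def foot(s): return s['position']+s['ee_rot']@[0,0,L]
BF=np.array([.564,.2117]);yw=np.radians(3.1);RB=np.array([[np.cos(yw),-np.sin(yw)],[np.sin(yw),np.cos(yw)]])
def st():
    s=sense();f=foot(s);print('t',round(s['t'],2),'q',np.round(s['q'],1),'tcp',np.round(s['position'],4),'foot bay',np.round(np.r_[RB.T@(f[:2]-BF),f[2]-.01]*1000,1),'yaw',np.round(np.degrees(np.arctan2(s['ee_rot'][1,0],s['ee_rot'][0,0])),1),'tilt z',np.round(s['ee_rot'][:2,2],4),'F',np.round(s['contact_force'],1),'M',np.round(s['wrist_torque'],2));return s
def to(bx,by,bz):
    s=sense();f=foot(s);T=np.r_[BF+RB@[bx/1000,by/1000],bz/1000+.01];print('tool delta',np.round(s['ee_rot'].T@(T-f),4))
E
python3 - <<'E'
from h import *
st();to(-5.5,22,100);to(-5.5,-23,100)
E
```

```text
t 7.85 q [ 7.2 14.6 -7.8 67.8  2.3 94.6] tcp [0.4914 0.1556 0.2037] foot bay [-76.  -48.4 102.4] yaw 92.6 tilt z [-0.0075  0.0403] F [ 0.2  0.9 -3.7] M [-0.01 -0.03  0.01]
tool delta [0.0709 0.0699 0.0049]
tool delta [0.0259 0.0703 0.0031]
```

{"method": "arm_command", "body": {
  "rows": [
    {"dx": 0.018,"dy": 0.0175,"dz": 0,"twist": 0,"gripper": 255},
    {"dx": 0.018,"dy": 0.0175,"dz": 0,"twist": 0,"gripper": 255},
    {"dx": 0.018,"dy": 0.0175,"dz": 0.002,"twist": 0,"gripper": 255},
    {"dx": 0.017,"dy": 0.0175,"dz": 0.002,"twist": 0,"gripper": 255},
    {"dx": 0,"dy": 0,"dz": 0,"twist": 0,"gripper": 255},
    {"dx": 0,"dy": 0,"dz": 0,"twist": 0,"gripper": 255}
  ]
}}

```text
t: 8.45
position: [0.5579, 0.23, 0.2018]
ee_rot: [[-0.041, 0.999, -0.008], [0.998, 0.042, 0.04], [0.04, -0.007, -0.999]]
contact_force: [0.4, 0.3, -3.5]
finger_gap: 0.0231
```

Run:
```python
from h import *
st();to(-5.5,22,60)
im=optics.capture("wrist");cv2.imwrite("pics/w7.png",im[:,:,::-1])
im=optics.capture("side");cv2.imwrite("pics/s7.png",cv2.resize(im[150:300,190:330,::-1],None,fx=4,fy=4,interpolation=cv2.INTER_CUBIC))
```

```text
t 8.45 q [ 13.6  23.2   4.9  71.6   2.3 101.2] tcp [0.5579 0.23   0.2018] foot bay [ -5.7  22.3 100.5] yaw 92.4 tilt z [-0.0084  0.04  ] F [ 0.4  0.3 -3.5] M [-0.1  0.   0. ]
tool delta [-0.0019  0.0004  0.0404]
```

View pics/w7.png

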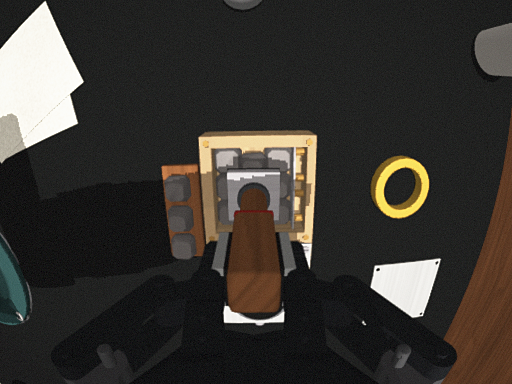

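View pics/s7.png

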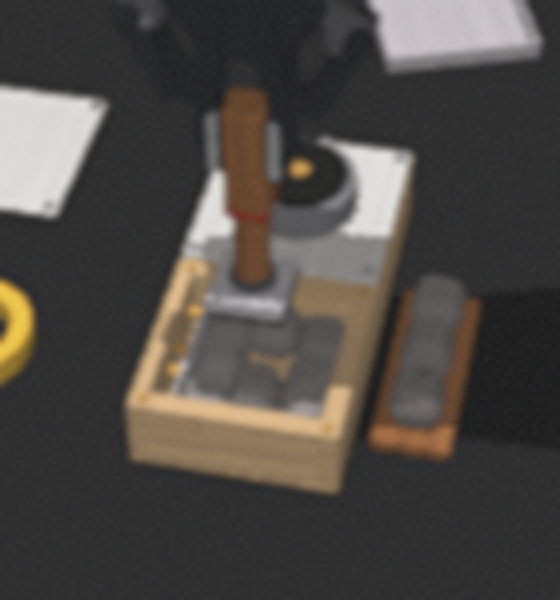

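{"method": "arm_command", "body": {
  "rows": [
    {"dx": -0.001,"dy": 0,"dz": 0.016,"twist": -0.6,"gripper": 255},
    {"dx": -0.001,"dy": 0,"dz": 0.016,"twist": 0,"gripper": 255},
    {"dx": 0,"dy": 0,"dz": 0.014,"twist": 0,"gripper": 255},
    {"dx": 0,"dy": 0,"dz": 0,"twist": 0,"gripper": 255},
    {"dx": 0,"dy": 0,"dz": 0,"twist": 0,"gripper": 255}
  ]
}}

```text
t: 9.05
position: [0.5576, 0.2293, 0.1569]
ee_rot: [[-0.055, 0.998, -0.007], [0.998, 0.056, 0.04], [0.041, -0.005, -0.999]]
contact_force: [0.4, -0.0, -3.3]
finger_gap: 0.0232
```

Run:
```python
from h import *
st();to(-5.5,22,45)
im=optics.capture("wrist");cv2.imwrite("pics/w8.png",cv2.resize(im[100:300,150:350,::-1],None,fx=3,fy=3))
```

```text
t 9.05 q [ 13.5  24.1  -0.6  65.1   2.3 100.3] tcp [0.5576 0.2293 0.1569] foot bay [-5.9 21.7 55.5] yaw 93.2 tilt z [-0.0073  0.0403] F [ 0.4 -0.  -3.3] M [-0.1   0.   -0.03]
tool delta [-0.0001  0.0004  0.0105]
```

View pics/w8.png

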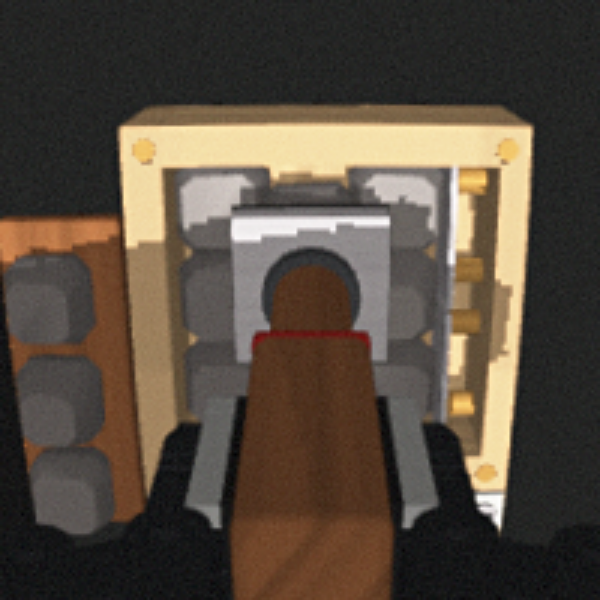

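{"method": "arm_command", "body": {
  "rows": [
    {"dx": 0.0015,"dy": 0.0004,"dz": 0.002,"twist": 0,"gripper": 255},
    {"dx": 0,"dy": 0,"dz": 0.002,"twist": 0,"gripper": 255},
    {"dx": 0,"dy": 0,"dz": 0.002,"twist": 0,"gripper": 255},
    {"dx": 0,"dy": 0,"dz": 0.002,"twist": 0,"gripper": 255},
    {"dx": 0,"dy": 0,"dz": 0.001,"twist": 0,"gripper": 255},
    {"dx": 0,"dy": 0,"dz": 0,"twist": 0,"gripper": 255}
  ]
}}

```text
t: 9.7
position: [0.5579, 0.2315, 0.1471]
ee_rot: [[-0.057, 0.998, -0.008], [0.998, 0.057, 0.04], [0.041, -0.006, -0.999]]
contact_force: [-0.1, 0.0, -2.8]
finger_gap: 0.023
```

{"method": "arm_command", "body": {
  "rows": [
    {"dx": 0,"dy": 0,"dz": 0.001,"twist": 0,"gripper": 255},
    {"dx": 0,"dy": 0,"dz": 0.001,"twist": 0,"gripper": 255},
    {"dx": 0,"dy": 0,"dz": 0.001,"twist": 0,"gripper": 255},
    {"dx": 0,"dy": 0,"dz": 0,"twist": 0,"gripper": 255}
  ]
}}

```text
t: 10.1
position: [0.5579, 0.2317, 0.1441]
ee_rot: [[-0.057, 0.998, -0.008], [0.998, 0.057, 0.04], [0.041, -0.005, -0.999]]
contact_force: [0.2, 0.6, -3.3]
finger_gap: 0.0229
```

{"method": "arm_command", "body": {
  "rows": [
    {"dx": 0,"dy": 0,"dz": 0.001,"twist": 0,"gripper": 255},
    {"dx": 0,"dy": 0,"dz": 0.001,"twist": 0,"gripper": 255},
    {"dx": 0,"dy": 0,"dz": 0,"twist": 0,"gripper": 255}
  ]
}}

```text
t: 10.4
position: [0.5582, 0.2318, 0.1423]
ee_rot: [[-0.057, 0.998, -0.007], [0.998, 0.057, 0.04], [0.041, -0.005, -0.999]]
contact_force: [0.0, 0.3, -3.9]
finger_gap: 0.0229
```

{"method": "arm_command", "body": {
  "rows": [
    {"dx": 0,"dy": 0,"dz": 0.001,"twist": 0,"gripper": 255},
    {"dx": 0,"dy": 0,"dz": 0.001,"twist": 0,"gripper": 255},
    {"dx": 0,"dy": 0,"dz": 0,"twist": 0,"gripper": 255}
  ]
}}

```text
t: 10.7
position: [0.5581, 0.2319, 0.1403]
ee_rot: [[-0.057, 0.998, -0.007], [0.998, 0.057, 0.04], [0.041, -0.005, -0.999]]
contact_force: [0.9, -0.2, -1.2]
finger_gap: 0.023
```

{"method": "arm_command", "body": {
  "rows": [
    {"dx": 0,"dy": 0,"dz": 0.0005,"twist": 0,"gripper": 255},
    {"dx": 0,"dy": 0,"dz": 0.0005,"twist": 0,"gripper": 255},
    {"dx": 0,"dy": 0,"dz": 0,"twist": 0,"gripper": 255}
  ]
}}

```text
t: 11.0
position: [0.558, 0.2319, 0.1392]
ee_rot: [[-0.057, 0.998, -0.008], [0.998, 0.057, 0.04], [0.041, -0.005, -0.999]]
contact_force: [0.6, 0.0, 0.3]
finger_gap: 0.0231
```

{"method": "arm_command", "body": {
  "rows": [
    {"dx": 0,"dy": 0,"dz": 0.0007,"twist": 0,"gripper": 255},
    {"dx": 0,"dy": 0,"dz": 0.0008,"twist": 0,"gripper": 255},
    {"dx": 0,"dy": 0,"dz": 0,"twist": 0,"gripper": 255}
  ]
}}

```text
t: 11.3
position: [0.5579, 0.2319, 0.1376]
ee_rot: [[-0.057, 0.998, -0.008], [0.998, 0.057, 0.04], [0.041, -0.005, -0.999]]
contact_force: [1.0, 0.0, -1.0]
finger_gap: 0.0234
```

{"method": "arm_command", "body": {
  "rows": [
    {"dx": 0,"dy": 0,"dz": 0.0007,"twist": 0,"gripper": 255},
    {"dx": 0,"dy": 0,"dz": 0.0008,"twist": 0,"gripper": 255},
    {"dx": 0,"dy": 0,"dz": 0,"twist": 0,"gripper": 255}
  ]
}}

```text
t: 11.6
position: [0.5576, 0.2319, 0.1359]
ee_rot: [[-0.057, 0.998, -0.008], [0.998, 0.057, 0.04], [0.041, -0.006, -0.999]]
contact_force: [0.0, 0.5, -3.4]
finger_gap: 0.0232
```

Run:
```python
from h import *
st()
im=optics.capture("wrist");cv2.imwrite("pics/w9.png",cv2.resize(im[100:350,150:350,::-1],None,fx=2.4,fy=2.4))
im=optics.capture("side");cv2.imwrite("pics/s9.png",cv2.resize(im[170:280,200:320,::-1],None,fx=5,fy=5,interpolation=cv2.INTER_CUBIC))
```

```text
t 11.6 q [ 13.7  24.9  -2.7  62.3   2.4 100.5] tcp [0.5576 0.2319 0.1359] foot bay [-5.8 24.3 34.6] yaw 93.3 tilt z [-0.0084  0.0402] F [ 0.   0.5 -3.4] M [-0.08 -0.02  0.01]
```

View pics/w9.png

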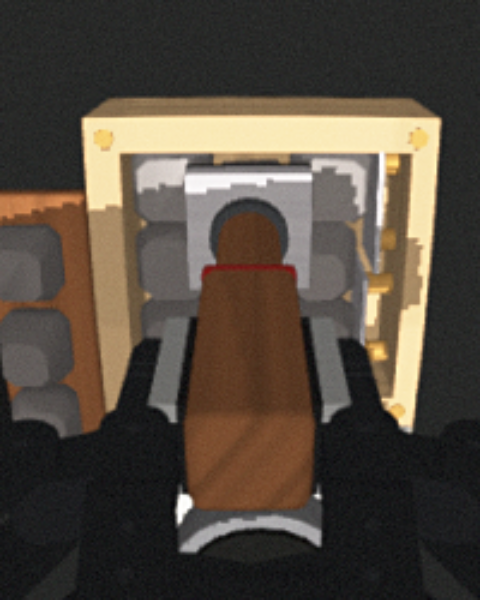

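View pics/s9.png

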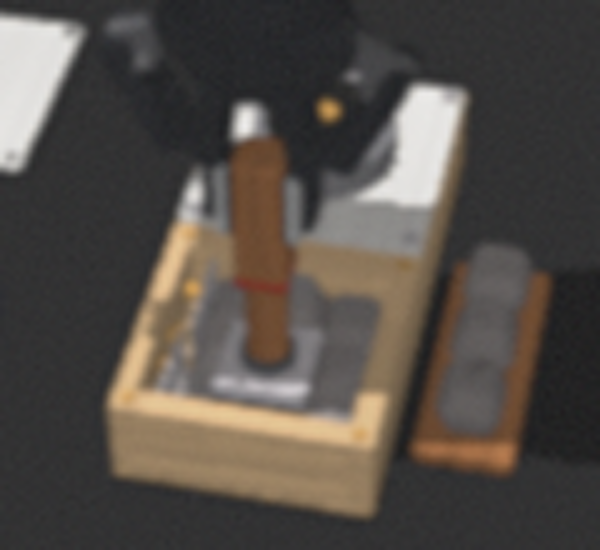

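The foot is inside the bay and pad_b has moved outwards, so the piece is sinking. I'll continue.

{"method": "arm_command", "body": {
  "rows": [
    {"dx": 0,"dy": 0,"dz": 0.0005,"twist": 0,"gripper": 255},
    {"dx": 0,"dy": 0,"dz": 0.0005,"twist": 0,"gripper": 255},
    {"dx": 0,"dy": 0,"dz": 0,"twist": 0,"gripper": 255}
  ]
}}

```text
t: 12.0
position: [0.5578, 0.2321, 0.1356]
ee_rot: [[-0.057, 0.998, -0.007], [0.998, 0.057, 0.041], [0.041, -0.005, -0.999]]
contact_force: [-3.6, -0.2, 5.2]
finger_gap: 0.0232
```

{"method": "arm_command", "body": {
  "rows": [
    {"dx": 0,"dy": 0,"dz": 0.0005,"twist": 0,"gripper": 255},
    {"dx": 0,"dy": 0,"dz": 0,"twist": 0,"gripper": 255},
    {"dx": 0,"dy": 0,"dz": 0,"twist": 0,"gripper": 255}
  ]
}}

```text
t: 12.3
position: [0.5578, 0.2322, 0.1354]
ee_rot: [[-0.057, 0.998, -0.007], [0.998, 0.057, 0.041], [0.041, -0.005, -0.999]]
contact_force: [-4.1, 0.0, 8.9]
finger_gap: 0.0232
```

{"method": "arm_command", "body": {
  "rows": [
    {"dx": 0,"dy": 0,"dz": 0.0005,"twist": 0,"gripper": 255},
    {"dx": 0,"dy": 0,"dz": 0,"twist": 0,"gripper": 255},
    {"dx": 0,"dy": 0,"dz": 0,"twist": 0,"gripper": 255}
  ]
}}

```text
t: 12.6
position: [0.558, 0.2323, 0.1353]
ee_rot: [[-0.057, 0.998, -0.007], [0.998, 0.057, 0.041], [0.041, -0.004, -0.999]]
contact_force: [-5.3, 0.3, 13.7]
finger_gap: 0.0227
```

{"method": "arm_command", "body": {
  "rows": [
    {"dx": 0,"dy": 0,"dz": 0.0003,"twist": 0,"gripper": 255},
    {"dx": 0,"dy": 0,"dz": 0,"twist": 0,"gripper": 255},
    {"dx": 0,"dy": 0,"dz": 0,"twist": 0,"gripper": 255},
    {"dx": 0,"dy": 0,"dz": 0,"twist": 0,"gripper": 255},
    {"dx": 0,"dy": 0,"dz": 0,"twist": 0,"gripper": 255},
    {"dx": 0,"dy": 0,"dz": 0,"twist": 0,"gripper": 255}
  ]
}}

```text
t: 13.2
position: [0.558, 0.2323, 0.1353]
ee_rot: [[-0.057, 0.998, -0.006], [0.998, 0.058, 0.041], [0.041, -0.004, -0.999]]
contact_force: [-6.4, 0.9, 17.2]
finger_gap: 0.023
```

Run:
```python
from h import *
st()
im=optics.capture("wrist");cv2.imwrite("pics/w10.png",cv2.resize(im[120:260,180:330,::-1],None,fx=4,fy=4,interpolation=cv2.INTER_CUBIC))
```

```text
t 13.2 q [ 13.8  24.9  -2.8  62.1   2.4 100.5] tcp [0.558  0.2323 0.1353] foot bay [-5.3 24.7 34. ] yaw 93.3 tilt z [-0.0063  0.041 ] F [-6.4  0.9 17.2] M [-0.22  1.59 -0.04]
```

View pics/w10.png

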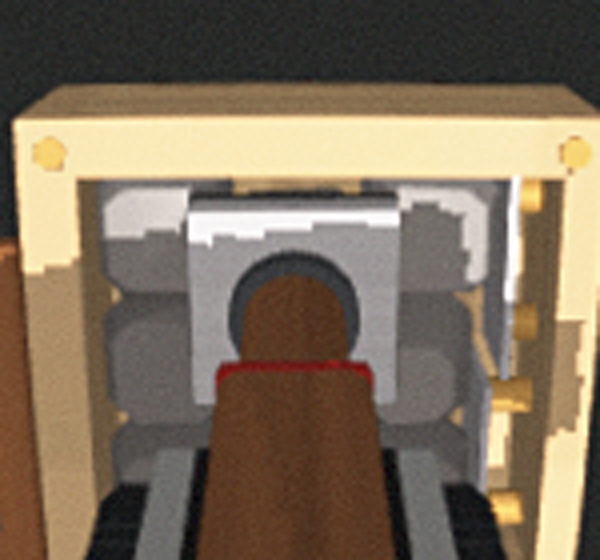

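{"method": "arm_command", "body": {
  "rows": [
    {"dx": 0,"dy": 0,"dz": -0.002,"twist": 0,"gripper": 255},
    {"dx": 0,"dy": 0,"dz": -0.013,"twist": 0,"gripper": 255},
    {"dx": 0,"dy": 0,"dz": -0.013,"twist": 0,"gripper": 255},
    {"dx": -0.02,"dy": 0,"dz": 0,"twist": 0,"gripper": 255},
    {"dx": -0.026,"dy": 0,"dz": 0,"twist": 0,"gripper": 255},
    {"dx": 0,"dy": 0,"dz": 0,"twist": 0,"gripper": 255},
    {"dx": 0,"dy": 0,"dz": 0,"twist": 0,"gripper": 255}
  ]
}}

```text
t: 13.95
position: [0.5608, 0.1848, 0.1598]
ee_rot: [[-0.056, 0.998, -0.008], [0.998, 0.056, 0.04], [0.041, -0.006, -0.999]]
contact_force: [-0.6, 0.1, -3.1]
finger_gap: 0.0231
```

Run:
```python
from h import *
st();to(-5.5,-23,45)
im=optics.capture("wrist");cv2.imwrite("pics/w11f.png",im[:,:,::-1]);cv2.imwrite("pics/w11.png",cv2.resize(im[90:250,180:330,::-1],None,fx=3.7,fy=3.7,interpolation=cv2.INTER_CUBIC))
im=optics.capture("side");cv2.imwrite("pics/s11.png",cv2.resize(im[170:280,200:320,::-1],None,fx=5,fy=5,interpolation=cv2.INTER_CUBIC))
```

```text
t 13.95 q [ 9.2 23.  -2.  65.1  2.4 96. ] tcp [0.5608 0.1848 0.1598] foot bay [ -5.2 -23.   58.5] yaw 93.2 tilt z [-0.008   0.0404] F [-0.6  0.1 -3.1] M [-0.03  0.01 -0.01]
tool delta [-0.0006 -0.0002  0.0135]
```

View pics/w11.png

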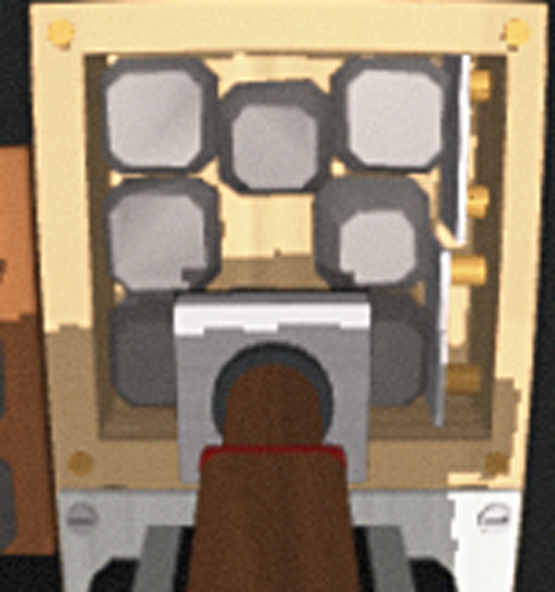

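View pics/s11.png

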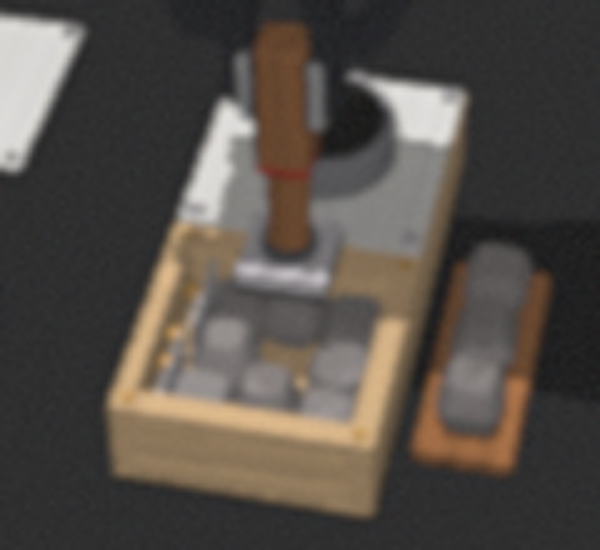

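P1 is now nested level between its neighbours, with pad_b pushed back. Next is P2.

{"method": "arm_command", "body": {
  "rows": [
    {"dx": -0.0005,"dy": 0,"dz": 0.005,"twist": 0,"gripper": 255},
    {"dx": 0,"dy": 0,"dz": 0.004,"twist": 0,"gripper": 255},
    {"dx": 0,"dy": 0,"dz": 0.002,"twist": 0,"gripper": 255},
    {"dx": 0,"dy": 0,"dz": 0.001,"twist": 0,"gripper": 255},
    {"dx": 0,"dy": 0,"dz": 0.001,"twist": 0,"gripper": 255},
    {"dx": 0,"dy": 0,"dz": 0,"twist": 0,"gripper": 255}
  ]
}}

```text
t: 14.65
position: [0.5607, 0.1851, 0.147]
ee_rot: [[-0.057, 0.998, -0.008], [0.998, 0.057, 0.04], [0.041, -0.005, -0.999]]
contact_force: [0.6, -0.0, -4.1]
finger_gap: 0.0228
```

{"method": "arm_command", "body": {
  "rows": [
    {"dx": 0,"dy": 0,"dz": 0.001,"twist": 0,"gripper": 255},
    {"dx": 0,"dy": 0,"dz": 0.001,"twist": 0,"gripper": 255},
    {"dx": 0,"dy": 0,"dz": 0,"twist": 0,"gripper": 255}
  ]
}}

```text
t: 14.95
position: [0.5608, 0.1852, 0.1451]
ee_rot: [[-0.057, 0.998, -0.007], [0.998, 0.057, 0.04], [0.041, -0.005, -0.999]]
contact_force: [-0.4, -0.1, -2.9]
finger_gap: 0.023
```

{"method": "arm_command", "body": {
  "rows": [
    {"dx": 0,"dy": 0,"dz": 0.001,"twist": 0,"gripper": 255},
    {"dx": 0,"dy": 0,"dz": 0.001,"twist": 0,"gripper": 255},
    {"dx": 0,"dy": 0,"dz": 0,"twist": 0,"gripper": 255}
  ]
}}

```text
t: 15.25
position: [0.561, 0.1853, 0.1432]
ee_rot: [[-0.057, 0.998, -0.007], [0.998, 0.057, 0.04], [0.041, -0.004, -0.999]]
contact_force: [1.3, -0.5, 0.1]
finger_gap: 0.0233
```

{"method": "arm_command", "body": {
  "rows": [
    {"dx": 0,"dy": 0,"dz": 0.0007,"twist": 0,"gripper": 255},
    {"dx": 0,"dy": 0,"dz": 0.0008,"twist": 0,"gripper": 255},
    {"dx": 0,"dy": 0,"dz": 0,"twist": 0,"gripper": 255}
  ]
}}

```text
t: 15.55
position: [0.5609, 0.1853, 0.1416]
ee_rot: [[-0.057, 0.998, -0.007], [0.998, 0.057, 0.04], [0.041, -0.005, -0.999]]
contact_force: [1.7, -0.2, 1.1]
finger_gap: 0.0231
```

{"method": "arm_command", "body": {
  "rows": [
    {"dx": 0,"dy": 0,"dz": 0.0007,"twist": 0,"gripper": 255},
    {"dx": 0,"dy": 0,"dz": 0.0008,"twist": 0,"gripper": 255},
    {"dx": 0,"dy": 0,"dz": 0,"twist": 0,"gripper": 255}
  ]
}}

```text
t: 15.85
position: [0.5606, 0.1854, 0.1399]
ee_rot: [[-0.057, 0.998, -0.008], [0.998, 0.057, 0.04], [0.041, -0.005, -0.999]]
contact_force: [1.3, 0.3, 1.4]
finger_gap: 0.0232
```

{"method": "arm_command", "body": {
  "rows": [
    {"dx": 0,"dy": 0,"dz": 0.0007,"twist": 0,"gripper": 255},
    {"dx": 0,"dy": 0,"dz": 0.0008,"twist": 0,"gripper": 255},
    {"dx": 0,"dy": 0,"dz": 0,"twist": 0,"gripper": 255}
  ]
}}

```text
t: 16.15
position: [0.56, 0.1855, 0.1381]
ee_rot: [[-0.057, 0.998, -0.009], [0.998, 0.057, 0.04], [0.041, -0.007, -0.999]]
contact_force: [-0.6, -0.2, -1.7]
finger_gap: 0.0232
```

{"method": "arm_command", "body": {
  "rows": [
    {"dx": 0,"dy": 0,"dz": 0.0007,"twist": 0,"gripper": 255},
    {"dx": 0,"dy": 0,"dz": 0.0008,"twist": 0,"gripper": 255},
    {"dx": 0,"dy": 0,"dz": 0,"twist": 0,"gripper": 255}
  ]
}}

```text
t: 16.45
position: [0.5604, 0.1855, 0.1368]
ee_rot: [[-0.057, 0.998, -0.008], [0.998, 0.057, 0.04], [0.041, -0.006, -0.999]]
contact_force: [0.0, 0.1, -3.1]
finger_gap: 0.0232
```

{"method": "arm_command", "body": {
  "rows": [
    {"dx": 0,"dy": 0,"dz": 0.0007,"twist": 0,"gripper": 255},
    {"dx": 0,"dy": 0,"dz": 0.0008,"twist": 0,"gripper": 255},
    {"dx": 0,"dy": 0,"dz": 0,"twist": 0,"gripper": 255}
  ]
}}

```text
t: 16.75
position: [0.5605, 0.1856, 0.1355]
ee_rot: [[-0.057, 0.998, -0.008], [0.998, 0.057, 0.04], [0.041, -0.005, -0.999]]
contact_force: [0.6, 0.3, -2.9]
finger_gap: 0.0233
```

{"method": "arm_command", "body": {
  "rows": [
    {"dx": 0,"dy": 0,"dz": 0.0005,"twist": 0,"gripper": 255},
    {"dx": 0,"dy": 0,"dz": 0.0005,"twist": 0,"gripper": 255},
    {"dx": 0,"dy": 0,"dz": 0,"twist": 0,"gripper": 255}
  ]
}}

```text
t: 17.05
position: [0.5606, 0.1856, 0.1346]
ee_rot: [[-0.057, 0.998, -0.007], [0.998, 0.057, 0.04], [0.041, -0.005, -0.999]]
contact_force: [0.6, -0.4, -2.9]
finger_gap: 0.023
```

{"method": "arm_command", "body": {
  "rows": [
    {"dx": 0,"dy": 0,"dz": 0.0005,"twist": 0,"gripper": 255},
    {"dx": 0,"dy": 0,"dz": 0.0005,"twist": 0,"gripper": 255},
    {"dx": 0,"dy": 0,"dz": 0,"twist": 0,"gripper": 255}
  ]
}}

```text
t: 17.35
position: [0.5607, 0.1856, 0.134]
ee_rot: [[-0.057, 0.998, -0.007], [0.998, 0.057, 0.04], [0.041, -0.005, -0.999]]
contact_force: [-2.2, -1.4, 5.2]
finger_gap: 0.0233
```

{"method": "arm_command", "body": {
  "rows": [
    {"dx": 0,"dy": 0,"dz": 0.0007,"twist": 0,"gripper": 255},
    {"dx": 0,"dy": 0,"dz": 0,"twist": 0,"gripper": 255},
    {"dx": 0,"dy": 0,"dz": 0,"twist": 0,"gripper": 255}
  ]
}}

```text
t: 17.65
position: [0.5608, 0.1856, 0.1338]
ee_rot: [[-0.057, 0.998, -0.006], [0.998, 0.057, 0.04], [0.041, -0.004, -0.999]]
contact_force: [-2.5, -3.0, 9.9]
finger_gap: 0.0229
```

{"method": "arm_command", "body": {
  "rows": [
    {"dx": 0,"dy": 0,"dz": 0.0007,"twist": 0,"gripper": 255},
    {"dx": 0,"dy": 0,"dz": 0,"twist": 0,"gripper": 255},
    {"dx": 0,"dy": 0,"dz": 0,"twist": 0,"gripper": 255}
  ]
}}

```text
t: 17.95
position: [0.5609, 0.1856, 0.1336]
ee_rot: [[-0.057, 0.998, -0.006], [0.998, 0.057, 0.04], [0.041, -0.003, -0.999]]
contact_force: [-5.1, -3.6, 17.7]
finger_gap: 0.0233
```

{"method": "arm_command", "body": {
  "rows": [
    {"dx": 0,"dy": 0,"dz": 0,"twist": 0,"gripper": 255},
    {"dx": 0,"dy": 0,"dz": 0,"twist": 0,"gripper": 255},
    {"dx": 0,"dy": 0,"dz": 0,"twist": 0,"gripper": 255},
    {"dx": 0,"dy": 0,"dz": 0,"twist": 0,"gripper": 255},
    {"dx": 0,"dy": 0,"dz": 0,"twist": 0,"gripper": 255}
  ]
}}

```text
t: 18.45
position: [0.5609, 0.1856, 0.1336]
ee_rot: [[-0.057, 0.998, -0.006], [0.998, 0.057, 0.04], [0.041, -0.003, -0.999]]
contact_force: [-4.8, -3.5, 16.4]
finger_gap: 0.0232
```

{"method": "arm_command", "body": {
  "rows": [
    {"dx": 0,"dy": 0,"dz": -0.002,"twist": 0,"gripper": 255},
    {"dx": 0,"dy": 0,"dz": -0.014,"twist": 0,"gripper": 255},
    {"dx": 0,"dy": 0,"dz": -0.014,"twist": 0,"gripper": 255},
    {"dx": -0.02,"dy": 0,"dz": -0.01,"twist": 0,"gripper": 255},
    {"dx": -0.03,"dy": 0,"dz": -0.01,"twist": 0,"gripper": 255},
    {"dx": -0.01,"dy": 0,"dz": -0.01,"twist": 0,"gripper": 255},
    {"dx": 0,"dy": 0,"dz": 0,"twist": 0,"gripper": 255},
    {"dx": 0,"dy": 0,"dz": 0,"twist": 0,"gripper": 255}
  ]
}}

```text
t: 19.25
position: [0.5644, 0.1237, 0.1895]
ee_rot: [[-0.057, 0.998, -0.008], [0.998, 0.057, 0.041], [0.041, -0.005, -0.999]]
contact_force: [-0.1, -0.3, -3.8]
finger_gap: 0.023
```

Run:
```python
from h import *
st()
im=optics.capture("wrist");cv2.imwrite("pics/w12f.png",im[:,:,::-1]);cv2.imwrite("pics/w12.png",cv2.resize(im[60:230,170:340,::-1],None,fx=3.5,fy=3.5,interpolation=cv2.INTER_CUBIC))
im=optics.capture("side");cv2.imwrite("pics/s12.png",cv2.resize(im[170:280,200:320,::-1],None,fx=5,fy=5,interpolation=cv2.INTER_CUBIC))
```

```text
t 19.25 q [ 3.1 21.2 -0.3 68.9  2.4 89.8] tcp [0.5644 0.1237 0.1895] foot bay [ -4.8 -84.1  88.1] yaw 93.3 tilt z [-0.0077  0.0407] F [-0.1 -0.3 -3.8] M [-0.06 -0.06  0.04]
```

View pics/w12.png

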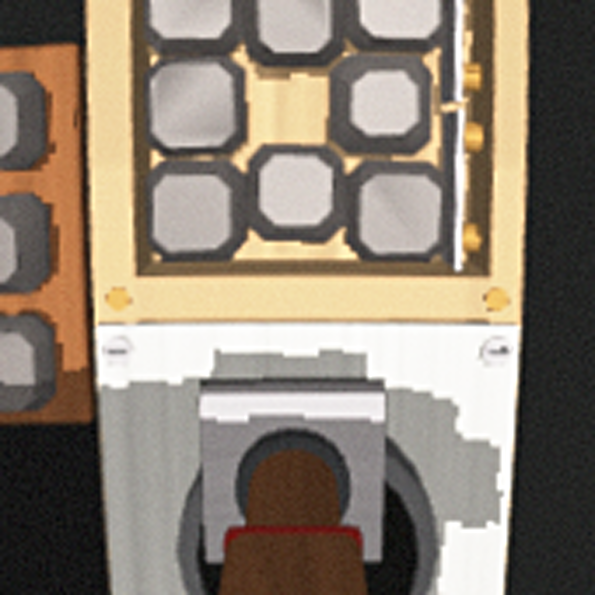

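View pics/s12.png

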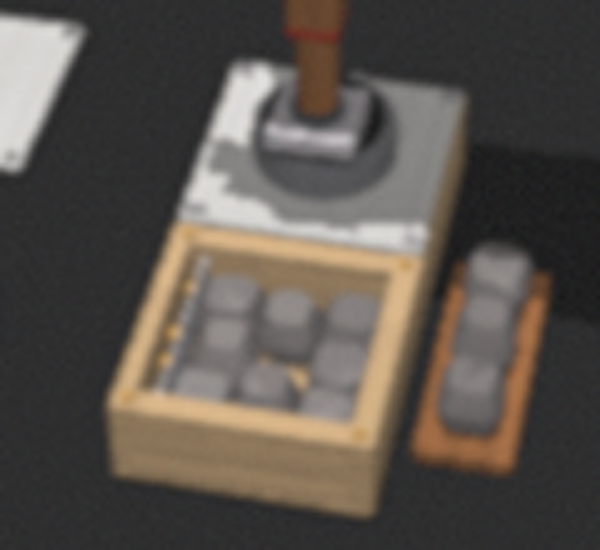

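Both wedged pieces look bedded and both pads are pushed back. To check their heights I'll take two views with sideways parallax.

{"method": "arm_command", "body": {
  "rows": [
    {"dx": 0,"dy": -0.025,"dz": 0,"twist": 0,"gripper": 255},
    {"dx": 0,"dy": -0.025,"dz": 0,"twist": 0,"gripper": 255},
    {"dx": 0,"dy": 0,"dz": 0,"twist": 0,"gripper": 255},
    {"dx": 0,"dy": 0,"dz": 0,"twist": 0,"gripper": 255}
  ]
}}

```text
t: 19.75
position: [0.5144, 0.1212, 0.19]
ee_rot: [[-0.058, 0.998, -0.007], [0.997, 0.058, 0.04], [0.041, -0.005, -0.999]]
contact_force: [0.6, -0.3, -3.4]
finger_gap: 0.0233
```

Run:
```python
from h import *
import pickle
st();c=optics.get_calibration("wrist")
im=optics.capture("wrist");pickle.dump((c,im),open('vA.pkl','wb'))
```

```text
t 19.75 q [ 3.1 16.4 -7.5 66.5  2.3 89.8] tcp [0.5144 0.1212 0.19  ] foot bay [-54.9 -84.   88.6] yaw 93.3 tilt z [-0.0073  0.0405] F [ 0.6 -0.3 -3.4] M [-0.05 -0.03  0.04]
```

{"method": "arm_command", "body": {
  "rows": [
    {"dx": 0,"dy": 0.03,"dz": 0,"twist": 0,"gripper": 255},
    {"dx": 0,"dy": 0.04,"dz": 0,"twist": 0,"gripper": 255},
    {"dx": 0,"dy": 0.04,"dz": 0,"twist": 0,"gripper": 255},
    {"dx": 0,"dy": 0,"dz": 0,"twist": 0,"gripper": 255},
    {"dx": 0,"dy": 0,"dz": 0,"twist": 0,"gripper": 255}
  ]
}}

```text
t: 20.3
position: [0.6252, 0.1271, 0.1881]
ee_rot: [[-0.057, 0.998, -0.009], [0.998, 0.057, 0.04], [0.041, -0.007, -0.999]]
contact_force: [0.9, 0.6, -4.0]
finger_gap: 0.0229
```

Run:
```python
from h import *
import pickle
st();c=optics.get_calibration("wrist")
im=optics.capture("wrist");pickle.dump((c,im),open('vB.pkl','wb'))
A=pickle.load(open('vA.pkl','rb'))[1]
a=A[20:170,200:400];b=im[20:170,80:280]
cv2.imwrite("pics/vA.png",cv2.resize(a[:,:,::-1],None,fx=3.9,fy=3.9,interpolation=cv2.INTER_CUBIC))
cv2.imwrite("pics/vB.png",cv2.resize(b[:,:,::-1],None,fx=3.9,fy=3.9,interpolation=cv2.INTER_CUBIC))
```

```text
t 20.3 q [ 3.1 27.3  9.6 72.7  2.3 89.8] tcp [0.6252 0.1271 0.1881] foot bay [ 55.9 -84.1  86.7] yaw 93.3 tilt z [-0.009   0.0403] F [ 0.9  0.6 -4. ] M [-0.07 -0.03 -0.01]
```

View pics/vA.png

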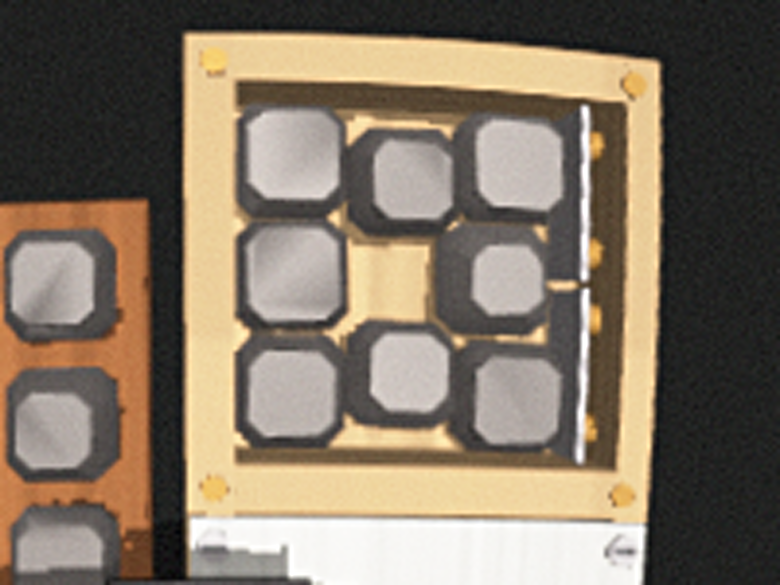

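View pics/vB.png

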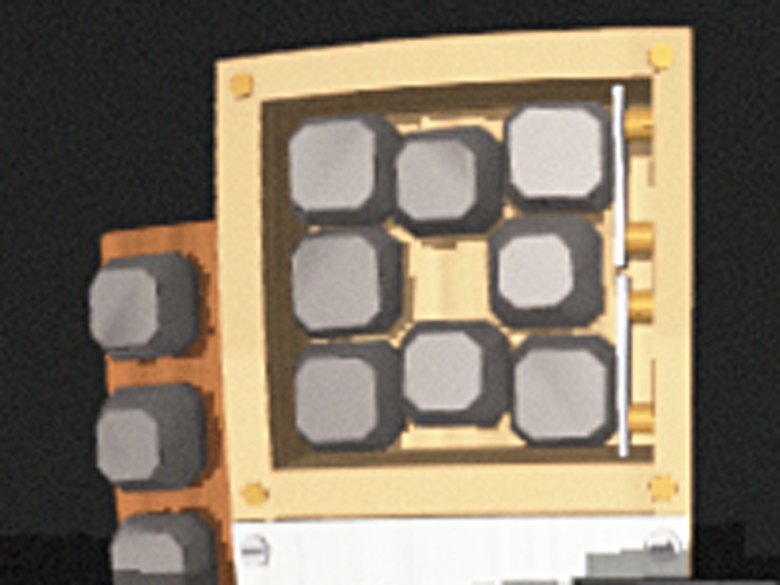

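Run:
```python
from h import *
import pickle
np.set_printoptions(precision=4,suppress=True)
cA=pickle.load(open('vA.pkl','rb'))[0];cB=pickle.load(open('vB.pkl','rb'))[0]
D={'P1':((413,179),(436,178)),'P2':((411,373),(444,371)),'wall+':((293,154),(332,165)),'wall0':((294,275),(337,281)),'wall-':((292,393),(335,399)),'pad+':((519,163),(555,153)),'pad0':((508,281),(536,270)),'pad-':((517,399),(560,394)),'rimTL':((213,60),(241,83)),'rimTR':((634,83),(660,55)),'rimBR':((621,495),(662,488)),'rimBL':((213,487),(253,493)),'spare1':((52,281),(124,306)),'gapfloor':((385,283),(447,278))}
for k,(a,b) in D.items():
    X,e=tri([ray(cA,(200+a[0]/3.9,20+a[1]/3.9),True),ray(cB,(80+b[0]/3.9,20+b[1]/3.9),True)])
    print(k,np.r_[RB.T@(X[:2]-BF),X[2]-.01]*1000,'res',np.round(e[0]*1e3,1))
```

```text
P1 [-3.124  25.6461 34.6055] res 0.0
P2 [ -2.2735 -23.9057  31.8343] res 0.2
wall+ [-32.6993  31.8962  26.965 ] res 0.0
wall0 [-32.111    0.6449  25.4791] res 0.3
wall- [-32.5024 -30.1736  29.2128] res 0.1
pad+ [26.0519 32.1401 27.6114] res 0.3
pad0 [21.9778  1.0547 34.0601] res 0.3
pad- [ 27.0731 -30.2831  27.9066] res 0.2
rimTL [-53.0479  53.7647  41.0097] res 0.1
rimTR [52.7518 54.306  41.9169] res 0.1
rimBR [ 53.4551 -52.9243  40.5772] res 0.1
rimBL [-52.5866 -52.8263  41.4926] res 0.0
spare1 [-93.799   -1.2472  28.8769] res 0.2
gapfloor [-5.9622  0.0577  7.8116] res 0.7
```

Run:
```python
from h import *
to(-11,25,86);to(-11,25,45)
```

```text
tool delta [ 0.1092 -0.0657  0.0061]
tool delta [ 0.1075 -0.0655  0.0471]
```

{"method": "arm_command", "body": {
  "rows": [
    {"dx": 0.0273,"dy": -0.0164,"dz": 0,"twist": 0,"gripper": 255},
    {"dx": 0.0273,"dy": -0.0164,"dz": 0,"twist": 0,"gripper": 255},
    {"dx": 0.0273,"dy": -0.0164,"dz": 0,"twist": 0,"gripper": 255},
    {"dx": 0.0273,"dy": -0.0164,"dz": 0,"twist": 0,"gripper": 255},
    {"dx": 0,"dy": 0,"dz": 0.01,"twist": 0,"gripper": 255},
    {"dx": -0.001,"dy": 0,"dz": 0.015,"twist": 0,"gripper": 255},
    {"dx": -0.001,"dy": 0,"dz": 0.015,"twist": 0,"gripper": 255},
    {"dx": 0,"dy": 0,"dz": 0.004,"twist": 0,"gripper": 255},
    {"dx": 0,"dy": 0,"dz": 0,"twist": 0,"gripper": 255},
    {"dx": 0,"dy": 0,"dz": 0,"twist": 0,"gripper": 255}
  ]
}}

```text
t: 21.35
position: [0.5526, 0.2317, 0.1508]
ee_rot: [[-0.057, 0.998, -0.007], [0.998, 0.057, 0.041], [0.041, -0.004, -0.999]]
contact_force: [0.5, -0.1, -3.9]
finger_gap: 0.0232
```

Run:
```python
from h import *
st();to(-11,25,38)
```

```text
t 21.35 q [ 13.8  23.9  -1.9  63.9   2.3 100.6] tcp [0.5526 0.2317 0.1508] foot bay [-10.7  24.3  49.5] yaw 93.3 tilt z [-0.0068  0.0405] F [ 0.5 -0.1 -3.9] M [-0.02 -0.04  0.03]
tool delta [ 0.0002 -0.0002  0.0115]
```

{"method": "arm_command", "body": {
  "rows": [
    {"dx": 0,"dy": 0,"dz": 0.003,"twist": 0,"gripper": 255},
    {"dx": 0,"dy": 0,"dz": 0.003,"twist": 0,"gripper": 255},
    {"dx": 0,"dy": 0,"dz": 0.003,"twist": 0,"gripper": 255},
    {"dx": 0,"dy": 0,"dz": 0.002,"twist": 0,"gripper": 255},
    {"dx": 0,"dy": 0,"dz": 0.001,"twist": 0,"gripper": 255},
    {"dx": 0,"dy": 0,"dz": 0,"twist": 0,"gripper": 255},
    {"dx": 0,"dy": 0,"dz": 0,"twist": 0,"gripper": 255}
  ]
}}

```text
t: 22.05
position: [0.5524, 0.2323, 0.1382]
ee_rot: [[-0.057, 0.998, -0.007], [0.998, 0.057, 0.04], [0.041, -0.005, -0.999]]
contact_force: [0.7, -0.7, -3.6]
finger_gap: 0.023
```

{"method": "arm_command", "body": {
  "rows": [
    {"dx": 0,"dy": 0,"dz": 0.001,"twist": 0,"gripper": 255},
    {"dx": 0,"dy": 0,"dz": 0.001,"twist": 0,"gripper": 255},
    {"dx": 0,"dy": 0,"dz": 0,"twist": 0,"gripper": 255}
  ]
}}

```text
t: 22.35
position: [0.5523, 0.2324, 0.136]
ee_rot: [[-0.057, 0.998, -0.008], [0.998, 0.057, 0.04], [0.041, -0.005, -0.999]]
contact_force: [-1.1, -0.6, -3.4]
finger_gap: 0.023
```

{"method": "arm_command", "body": {
  "rows": [
    {"dx": 0,"dy": 0,"dz": 0.0005,"twist": 0,"gripper": 255},
    {"dx": 0,"dy": 0,"dz": 0.0005,"twist": 0,"gripper": 255},
    {"dx": 0,"dy": 0,"dz": 0,"twist": 0,"gripper": 255}
  ]
}}

```text
t: 22.65
position: [0.5523, 0.2325, 0.1351]
ee_rot: [[-0.057, 0.998, -0.008], [0.998, 0.057, 0.04], [0.041, -0.005, -0.999]]
contact_force: [-0.1, -0.9, -2.9]
finger_gap: 0.0229
```

{"method": "arm_command", "body": {
  "rows": [
    {"dx": 0,"dy": 0,"dz": 0.0005,"twist": 0,"gripper": 255},
    {"dx": 0,"dy": 0,"dz": 0.0003,"twist": 0,"gripper": 255},
    {"dx": 0,"dy": 0,"dz": 0,"twist": 0,"gripper": 255}
  ]
}}

```text
t: 22.95
position: [0.5524, 0.2325, 0.1343]
ee_rot: [[-0.057, 0.998, -0.007], [0.998, 0.057, 0.04], [0.041, -0.005, -0.999]]
contact_force: [0.8, -0.4, -2.8]
finger_gap: 0.023
```

{"method": "arm_command", "body": {
  "rows": [
    {"dx": 0,"dy": 0,"dz": 0.0005,"twist": 0,"gripper": 255},
    {"dx": 0,"dy": 0,"dz": 0.0005,"twist": 0,"gripper": 255},
    {"dx": 0,"dy": 0,"dz": 0,"twist": 0,"gripper": 255}
  ]
}}

```text
t: 23.25
position: [0.5523, 0.2325, 0.1333]
ee_rot: [[-0.057, 0.998, -0.008], [0.998, 0.057, 0.04], [0.041, -0.005, -0.999]]
contact_force: [0.6, 0.9, -2.9]
finger_gap: 0.0229
```

{"method": "arm_command", "body": {
  "rows": [
    {"dx": 0,"dy": 0,"dz": 0.0005,"twist": 0,"gripper": 255},
    {"dx": 0,"dy": 0,"dz": 0.0005,"twist": 0,"gripper": 255},
    {"dx": 0,"dy": 0,"dz": 0,"twist": 0,"gripper": 255}
  ]
}}

```text
t: 23.55
position: [0.5522, 0.2325, 0.1323]
ee_rot: [[-0.057, 0.998, -0.008], [0.998, 0.057, 0.04], [0.041, -0.005, -0.999]]
contact_force: [-0.8, -0.4, -3.6]
finger_gap: 0.023
```

{"method": "arm_command", "body": {
  "rows": [
    {"dx": 0,"dy": 0,"dz": 0.0005,"twist": 0,"gripper": 255},
    {"dx": 0,"dy": 0,"dz": 0.0005,"twist": 0,"gripper": 255},
    {"dx": 0,"dy": 0,"dz": 0,"twist": 0,"gripper": 255}
  ]
}}

```text
t: 23.85
position: [0.5522, 0.2326, 0.1313]
ee_rot: [[-0.057, 0.998, -0.008], [0.998, 0.057, 0.04], [0.041, -0.005, -0.999]]
contact_force: [-0.8, 0.6, -3.1]
finger_gap: 0.0232
```

{"method": "arm_command", "body": {
  "rows": [
    {"dx": 0,"dy": 0,"dz": 0.0005,"twist": 0,"gripper": 255},
    {"dx": 0,"dy": 0,"dz": 0.0005,"twist": 0,"gripper": 255},
    {"dx": 0,"dy": 0,"dz": 0,"twist": 0,"gripper": 255}
  ]
}}

```text
t: 24.15
position: [0.5524, 0.2329, 0.1311]
ee_rot: [[-0.057, 0.998, -0.007], [0.998, 0.057, 0.041], [0.041, -0.004, -0.999]]
contact_force: [-2.0, 0.1, 8.7]
finger_gap: 0.0232
```

{"method": "arm_command", "body": {
  "rows": [
    {"dx": 0,"dy": 0,"dz": 0.0005,"twist": 0,"gripper": 255},
    {"dx": 0,"dy": 0,"dz": 0.0003,"twist": 0,"gripper": 255},
    {"dx": 0,"dy": 0,"dz": 0,"twist": 0,"gripper": 255},
    {"dx": 0,"dy": 0,"dz": 0,"twist": 0,"gripper": 255}
  ]
}}

```text
t: 24.55
position: [0.5525, 0.233, 0.131]
ee_rot: [[-0.057, 0.998, -0.006], [0.997, 0.058, 0.041], [0.042, -0.004, -0.999]]
contact_force: [-5.1, 0.4, 16.5]
finger_gap: 0.0232
```

{"method": "arm_command", "body": {
  "rows": [
    {"dx": 0,"dy": 0,"dz": 0,"twist": 0,"gripper": 255},
    {"dx": 0,"dy": 0,"dz": 0,"twist": 0,"gripper": 255},
    {"dx": 0,"dy": 0,"dz": 0,"twist": 0,"gripper": 255},
    {"dx": 0,"dy": 0,"dz": 0,"twist": 0,"gripper": 255},
    {"dx": 0,"dy": 0,"dz": 0,"twist": 0,"gripper": 255}
  ]
}}

```text
t: 25.05
position: [0.5525, 0.233, 0.131]
ee_rot: [[-0.057, 0.998, -0.006], [0.997, 0.058, 0.041], [0.042, -0.003, -0.999]]
contact_force: [-5.2, 0.9, 17.1]
finger_gap: 0.0229
```

{"method": "arm_command", "body": {
  "rows": [
    {"dx": 0,"dy": 0,"dz": -0.002,"twist": 0,"gripper": 255},
    {"dx": 0,"dy": 0,"dz": -0.009,"twist": 0,"gripper": 255},
    {"dx": 0,"dy": 0,"dz": -0.009,"twist": 0,"gripper": 255},
    {"dx": -0.024,"dy": 0,"dz": 0,"twist": 0,"gripper": 255},
    {"dx": -0.024,"dy": 0,"dz": 0,"twist": 0,"gripper": 255},
    {"dx": 0,"dy": 0,"dz": 0,"twist": 0,"gripper": 255},
    {"dx": 0,"dy": 0,"dz": 0,"twist": 0,"gripper": 255}
  ]
}}

```text
t: 25.75
position: [0.5554, 0.1837, 0.148]
ee_rot: [[-0.056, 0.998, -0.007], [0.998, 0.056, 0.041], [0.041, -0.005, -0.999]]
contact_force: [0.2, 0.0, -3.5]
finger_gap: 0.0228
```

Run:
```python
from h import *
st();to(-11,-23.5,36)
im=optics.capture("wrist");cv2.imwrite("pics/w13.png",cv2.resize(im[90:250,180:330,::-1],None,fx=3.7,fy=3.7,interpolation=cv2.INTER_CUBIC))
```

```text
t 25.75 q [ 9.2 22.8 -4.2 63.   2.4 95.9] tcp [0.5554 0.1837 0.148 ] foot bay [-10.5 -23.7  46.7] yaw 93.2 tilt z [-0.0071  0.0406] F [ 0.2  0.  -3.5] M [-0.06  0.05 -0.02]
tool delta [-0.0002 -0.0004  0.0107]
```

View pics/w13.png

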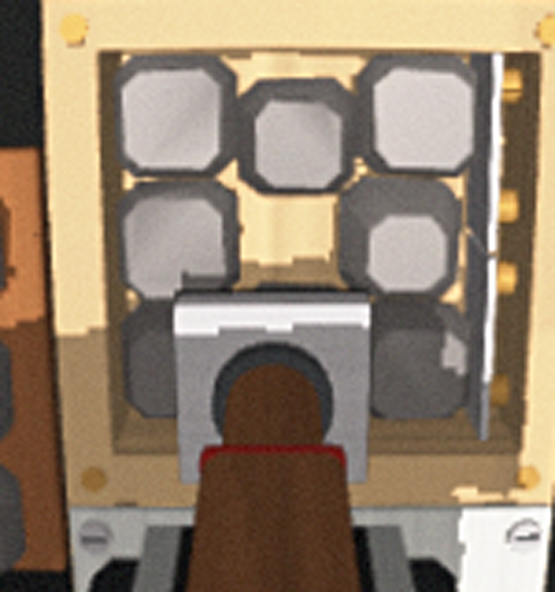

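P1 sits level with its neighbours. Now a probing press on P2, clear of the tall pad-row stone.

{"method": "arm_command", "body": {
  "rows": [
    {"dx": 0,"dy": 0,"dz": 0.003,"twist": 0,"gripper": 255},
    {"dx": 0,"dy": 0,"dz": 0.003,"twist": 0,"gripper": 255},
    {"dx": 0,"dy": 0,"dz": 0.003,"twist": 0,"gripper": 255},
    {"dx": 0,"dy": 0,"dz": 0.001,"twist": 0,"gripper": 255},
    {"dx": 0,"dy": 0,"dz": 0.001,"twist": 0,"gripper": 255},
    {"dx": 0,"dy": 0,"dz": 0,"twist": 0,"gripper": 255},
    {"dx": 0,"dy": 0,"dz": 0,"twist": 0,"gripper": 255}
  ]
}}

```text
t: 26.5
position: [0.5551, 0.1844, 0.1366]
ee_rot: [[-0.057, 0.998, -0.007], [0.998, 0.057, 0.04], [0.041, -0.005, -0.999]]
contact_force: [0.5, 0.1, -3.9]
finger_gap: 0.0226
```

{"method": "arm_command", "body": {
  "rows": [
    {"dx": 0,"dy": 0,"dz": 0.001,"twist": 0,"gripper": 255},
    {"dx": 0,"dy": 0,"dz": 0.0007,"twist": 0,"gripper": 255},
    {"dx": 0,"dy": 0,"dz": 0,"twist": 0,"gripper": 255}
  ]
}}

```text
t: 26.8
position: [0.555, 0.1844, 0.1348]
ee_rot: [[-0.057, 0.998, -0.008], [0.998, 0.057, 0.04], [0.041, -0.005, -0.999]]
contact_force: [0.8, -0.4, -4.4]
finger_gap: 0.0232
```

{"method": "arm_command", "body": {
  "rows": [
    {"dx": 0,"dy": 0,"dz": 0.0005,"twist": 0,"gripper": 255},
    {"dx": 0,"dy": 0,"dz": 0.0005,"twist": 0,"gripper": 255},
    {"dx": 0,"dy": 0,"dz": 0,"twist": 0,"gripper": 255}
  ]
}}

```text
t: 27.1
position: [0.555, 0.1845, 0.1338]
ee_rot: [[-0.057, 0.998, -0.008], [0.998, 0.057, 0.04], [0.041, -0.005, -0.999]]
contact_force: [1.0, -0.6, -2.6]
finger_gap: 0.0234
```

{"method": "arm_command", "body": {
  "rows": [
    {"dx": 0,"dy": 0,"dz": 0.0005,"twist": 0,"gripper": 255},
    {"dx": 0,"dy": 0,"dz": 0.0005,"twist": 0,"gripper": 255},
    {"dx": 0,"dy": 0,"dz": 0,"twist": 0,"gripper": 255}
  ]
}}

```text
t: 27.4
position: [0.5552, 0.1845, 0.133]
ee_rot: [[-0.057, 0.998, -0.007], [0.998, 0.057, 0.04], [0.04, -0.005, -0.999]]
contact_force: [0.3, -0.7, -1.8]
finger_gap: 0.0232
```

{"method": "arm_command", "body": {
  "rows": [
    {"dx": 0,"dy": 0,"dz": 0.0005,"twist": 0,"gripper": 255},
    {"dx": 0,"dy": 0,"dz": 0.0004,"twist": 0,"gripper": 255},
    {"dx": 0,"dy": 0,"dz": 0,"twist": 0,"gripper": 255}
  ]
}}

```text
t: 27.7
position: [0.555, 0.1846, 0.1319]
ee_rot: [[-0.057, 0.998, -0.008], [0.998, 0.057, 0.04], [0.041, -0.005, -0.999]]
contact_force: [1.1, -1.3, -1.8]
finger_gap: 0.0231
```

{"method": "arm_command", "body": {
  "rows": [
    {"dx": 0,"dy": 0,"dz": 0.0004,"twist": 0,"gripper": 255},
    {"dx": 0,"dy": 0,"dz": 0.0003,"twist": 0,"gripper": 255},
    {"dx": 0,"dy": 0,"dz": 0,"twist": 0,"gripper": 255}
  ]
}}

```text
t: 28.0
position: [0.5552, 0.1846, 0.1317]
ee_rot: [[-0.057, 0.998, -0.007], [0.998, 0.057, 0.04], [0.041, -0.005, -0.999]]
contact_force: [-2.7, -1.6, 4.6]
finger_gap: 0.023
```

{"method": "arm_command", "body": {
  "rows": [
    {"dx": 0,"dy": 0,"dz": 0.0005,"twist": 0,"gripper": 255},
    {"dx": 0,"dy": 0,"dz": 0.0003,"twist": 0,"gripper": 255},
    {"dx": 0,"dy": 0,"dz": 0,"twist": 0,"gripper": 255},
    {"dx": 0,"dy": 0,"dz": 0,"twist": 0,"gripper": 255}
  ]
}}

```text
t: 28.4
position: [0.5553, 0.1847, 0.1316]
ee_rot: [[-0.057, 0.998, -0.006], [0.998, 0.057, 0.04], [0.041, -0.004, -0.999]]
contact_force: [-3.7, -1.9, 14.5]
finger_gap: 0.0232
```

{"method": "arm_command", "body": {
  "rows": [
    {"dx": 0,"dy": 0,"dz": 0.0003,"twist": 0,"gripper": 255},
    {"dx": 0,"dy": 0,"dz": 0.0002,"twist": 0,"gripper": 255},
    {"dx": 0,"dy": 0,"dz": 0,"twist": 0,"gripper": 255},
    {"dx": 0,"dy": 0,"dz": 0,"twist": 0,"gripper": 255}
  ]
}}

```text
t: 28.8
position: [0.5554, 0.1847, 0.1316]
ee_rot: [[-0.057, 0.998, -0.006], [0.998, 0.057, 0.04], [0.041, -0.003, -0.999]]
contact_force: [-4.1, -2.3, 20.5]
finger_gap: 0.0232
```

{"method": "arm_command", "body": {
  "rows": [
    {"dx": 0,"dy": 0,"dz": 0,"twist": 0,"gripper": 255},
    {"dx": 0,"dy": 0,"dz": 0,"twist": 0,"gripper": 255},
    {"dx": 0,"dy": 0,"dz": 0,"twist": 0,"gripper": 255},
    {"dx": 0,"dy": 0,"dz": -0.002,"twist": 0,"gripper": 255},
    {"dx": 0,"dy": 0,"dz": -0.02,"twist": 0,"gripper": 255},
    {"dx": 0,"dy": 0,"dz": -0.02,"twist": 0,"gripper": 255},
    {"dx": 0,"dy": 0,"dz": -0.02,"twist": 0,"gripper": 255},
    {"dx": -0.03,"dy": 0,"dz": 0,"twist": 0,"gripper": 255},
    {"dx": -0.03,"dy": 0,"dz": 0,"twist": 0,"gripper": 255},
    {"dx": 0,"dy": 0,"dz": 0,"twist": 0,"gripper": 255},
    {"dx": 0,"dy": 0,"dz": 0,"twist": 0,"gripper": 255}
  ]
}}

```text
t: 29.9
position: [0.5588, 0.122, 0.1892]
ee_rot: [[-0.056, 0.998, -0.008], [0.998, 0.056, 0.041], [0.041, -0.006, -0.999]]
contact_force: [-0.4, 0.4, -3.4]
finger_gap: 0.023
```

Run:
```python
from h import *
s=st()
print(s['ee_rot'].T@(np.array([.537,-.185,.09])-foot(s)))
im=optics.capture("wrist");cv2.imwrite("pics/w14.png",cv2.resize(im[40:240,150:350,::-1],None,fx=3,fy=3,interpolation=cv2.INTER_CUBIC))
```

```text
t 29.9 q [ 3.  20.6 -1.2 68.6  2.4 89.7] tcp [0.5588 0.122  0.1892] foot bay [-10.6 -85.5  87.8] yaw 93.2 tilt z [-0.0083  0.0408] F [-0.4  0.4 -3.4] M [-0.02  0.01 -0.02]
[-0.30915937 -0.03837856 -0.00467179]
```

View pics/w14.png

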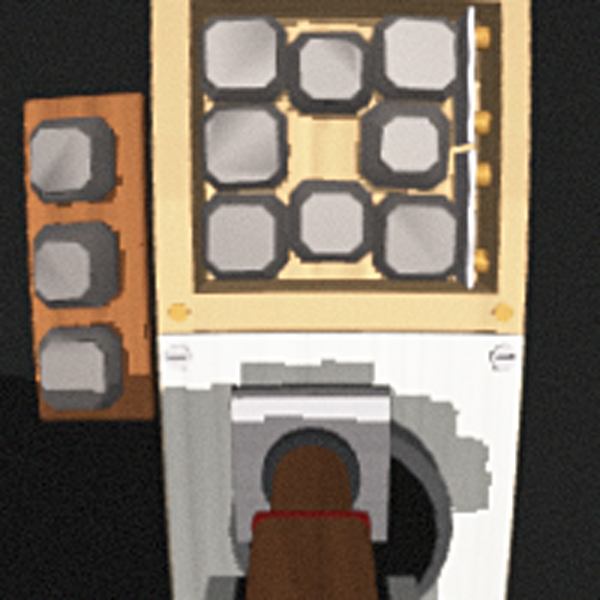

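All nine bed positions look level and the spares are untouched. Returning to the dish.

{"method": "arm_command", "body": {
  "rows": [
    {"dx": -0.03,"dy": -0.0048,"dz": -0.003,"twist": 0,"gripper": 255},
    {"dx": -0.0399,"dy": -0.0048,"dz": -0.002,"twist": 0,"gripper": 255},
    {"dx": -0.0399,"dy": -0.0048,"dz": 0,"twist": 0,"gripper": 255},
    {"dx": -0.0399,"dy": -0.0048,"dz": 0,"twist": 0,"gripper": 255},
    {"dx": -0.0399,"dy": -0.0048,"dz": 0,"twist": 0,"gripper": 255},
    {"dx": -0.0399,"dy": -0.0048,"dz": 0,"twist": 0,"gripper": 255},
    {"dx": -0.0399,"dy": -0.0048,"dz": 0,"twist": 0,"gripper": 255},
    {"dx": -0.0398,"dy": -0.0048,"dz": 0,"twist": 0,"gripper": 255},
    {"dx": 0,"dy": 0,"dz": 0,"twist": 0,"gripper": 255},
    {"dx": 0,"dy": 0,"dz": 0,"twist": 0,"gripper": 255}
  ]
}}

```text
t: 30.95
position: [0.5384, -0.1885, 0.1818]
ee_rot: [[-0.056, 0.998, -0.008], [0.998, 0.057, 0.041], [0.041, -0.006, -0.999]]
contact_force: [0.8, 1.0, -3.5]
finger_gap: 0.0228
```

Run:
```python
from h import *
s=st()
print(foot(s),s['ee_rot'].T@(np.array([.537,-.185,.02])-foot(s)))
im=optics.capture("wrist");cv2.imwrite("pics/w15.png",im[:,:,::-1])
im=optics.capture("side");cv2.imwrite("pics/s15.png",cv2.resize(im[80:290,180:340,::-1],None,fx=2.8,fy=2.8,interpolation=cv2.INTER_CUBIC))
```

```text
t 30.95 q [-28.4  21.5  -0.9  69.1   1.9  58.3] tcp [ 0.5384 -0.1885  0.1818] foot bay [ -47.8 -394.4   80.4] yaw 93.2 tilt z [-0.0079  0.0411] F [ 0.8  1.  -3.5] M [ 0.    0.05 -0.06]
[ 0.53763331 -0.18469873  0.09044551] [-0.00318391 -0.00025596  0.07037655]
```

View pics/w15.png

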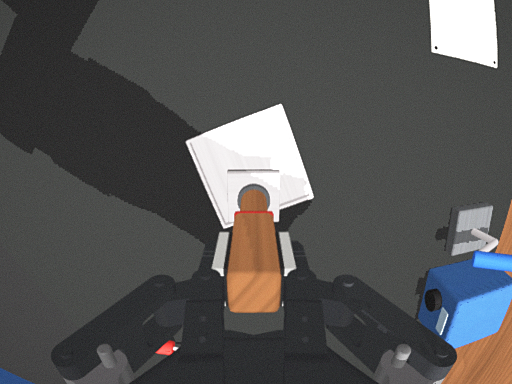

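View pics/s15.png

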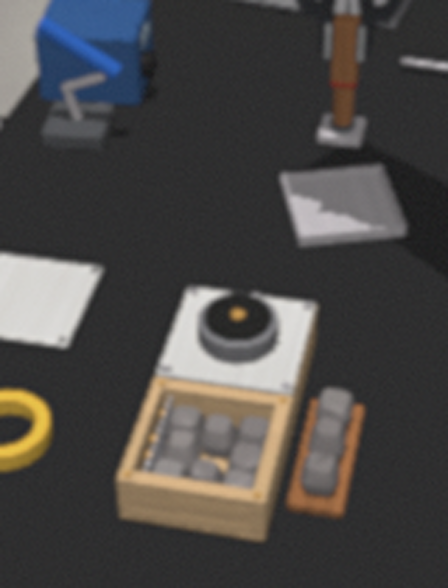

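{"method": "arm_command", "body": {
  "rows": [
    {"dx": -0.001,"dy": 0,"dz": 0.023,"twist": 0,"gripper": 255},
    {"dx": -0.001,"dy": 0,"dz": 0.023,"twist": 0,"gripper": 255},
    {"dx": -0.001,"dy": 0,"dz": 0.023,"twist": 0,"gripper": 255},
    {"dx": 0,"dy": 0,"dz": 0.006,"twist": 0,"gripper": 255},
    {"dx": 0,"dy": 0,"dz": 0.004,"twist": 0,"gripper": 255},
    {"dx": 0,"dy": 0,"dz": 0.002,"twist": 0,"gripper": 255},
    {"dx": 0,"dy": 0,"dz": 0,"twist": 0,"gripper": 255},
    {"dx": 0,"dy": 0,"dz": 0,"twist": 0,"gripper": 255}
  ]
}}

```text
t: 31.85
position: [0.5382, -0.1884, 0.1018]
ee_rot: [[-0.057, 0.998, -0.007], [0.998, 0.057, 0.04], [0.04, -0.004, -0.999]]
contact_force: [0.2, -0.8, -3.3]
finger_gap: 0.0234
```

Run:
```python
from h import *
s=st()
print(foot(s))
```

```text
t 31.85 q [-28.4  24.2  -9.7  57.6   1.8  58.3] tcp [ 0.5382 -0.1884  0.1018] foot bay [ -47.8 -394.4    0.5] yaw 93.3 tilt z [-0.0066  0.0398] F [ 0.2 -0.8 -3.3] M [-0.02  0.    0.02]
[ 0.53758968 -0.18471074  0.01047049]
```

{"method": "arm_command", "body": {
  "rows": [
    {"dx": 0,"dy": 0,"dz": 0.002,"twist": 0,"gripper": 255},
    {"dx": 0,"dy": 0,"dz": 0.002,"twist": 0,"gripper": 255},
    {"dx": 0,"dy": 0,"dz": 0.001,"twist": 0,"gripper": 255},
    {"dx": 0,"dy": 0,"dz": 0,"twist": 0,"gripper": 255}
  ]
}}

```text
t: 32.25
position: [0.5377, -0.188, 0.0959]
ee_rot: [[-0.057, 0.998, -0.008], [0.998, 0.057, 0.041], [0.041, -0.006, -0.999]]
contact_force: [0.3, 0.2, -4.0]
finger_gap: 0.023
```

{"method": "arm_command", "body": {
  "rows": [
    {"dx": 0,"dy": 0,"dz": 0.001,"twist": 0,"gripper": 255},
    {"dx": 0,"dy": 0,"dz": 0,"twist": 0,"gripper": 255}
  ]
}}

```text
t: 32.45
position: [0.5378, -0.188, 0.0952]
ee_rot: [[-0.057, 0.998, -0.007], [0.998, 0.057, 0.04], [0.041, -0.005, -0.999]]
contact_force: [-0.8, -0.8, -1.4]
finger_gap: 0.0231
```

Contact. Releasing.

{"method": "arm_command", "body": {
  "rows": [
    {"dx": 0,"dy": 0,"dz": 0.0003,"twist": 0,"gripper": 170},
    {"dx": 0,"dy": 0,"dz": 0,"twist": 0,"gripper": 140},
    {"dx": 0,"dy": 0,"dz": 0,"twist": 0,"gripper": 100},
    {"dx": 0,"dy": 0,"dz": 0,"twist": 0,"gripper": 50},
    {"dx": 0,"dy": 0,"dz": 0,"twist": 0,"gripper": 0},
    {"dx": 0,"dy": 0,"dz": 0,"twist": 0,"gripper": 0},
    {"dx": 0,"dy": 0,"dz": 0,"twist": 0,"gripper": 0},
    {"dx": 0,"dy": 0,"dz": 0,"twist": 0,"gripper": 0}
  ]
}}

```text
t: 33.25
position: [0.5378, -0.188, 0.0947]
ee_rot: [[-0.057, 0.998, -0.008], [0.998, 0.057, 0.04], [0.041, -0.005, -0.999]]
contact_force: [-0.3, -0.2, 0.3]
finger_gap: 0.0854
```

Run:
```python
from h import *
s=st();print(s['finger_gap'])
im=optics.capture("wrist");cv2.imwrite("pics/w16.png",im[:,:,::-1])
```

```text
t 33.25 q [-28.4  24.5 -10.3  56.7   1.8  58.3] tcp [ 0.5378 -0.188   0.0947] foot bay [ -48.3 -393.9   -6.6] yaw 93.3 tilt z [-0.0076  0.0403] F [-0.3 -0.2  0.3] M [ 0.01 -0.    0.  ]
0.08536840449724627
```

View pics/w16.png

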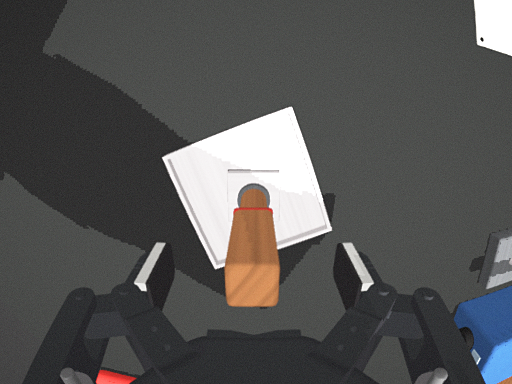

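The tamper stands free, with the fingers open. Rising clear.

{"method": "arm_command", "body": {
  "rows": [
    {"dx": 0,"dy": 0,"dz": -0.02,"twist": 0,"gripper": 0},
    {"dx": 0.001,"dy": 0,"dz": -0.03,"twist": 0,"gripper": 0},
    {"dx": 0.001,"dy": 0,"dz": -0.03,"twist": 0,"gripper": 0},
    {"dx": 0.001,"dy": 0,"dz": -0.03,"twist": 0,"gripper": 0},
    {"dx": -0.03,"dy": 0,"dz": -0.02,"twist": 0,"gripper": 0},
    {"dx": -0.03,"dy": 0,"dz": 0,"twist": 0,"gripper": 0},
    {"dx": 0,"dy": 0,"dz": 0,"twist": 0,"gripper": 0},
    {"dx": 0,"dy": 0,"dz": 0,"twist": 0,"gripper": 0}
  ]
}}

```text
t: 34.1
position: [0.5418, -0.2503, 0.222]
ee_rot: [[-0.056, 0.998, -0.008], [0.998, 0.056, 0.041], [0.041, -0.006, -0.999]]
contact_force: [-0.6, -0.0, 0.2]
finger_gap: 0.0855
```

Run:
```python
from h import *
np.set_printoptions(precision=4,suppress=True)
s=st();c=optics.get_calibration("wrist")
im=optics.capture("wrist");cv2.imwrite("pics/w17.png",im[:,:,::-1])
for n,b in [("scene",(140,140,330,260)),("side",(200,90,340,280))]:
    i=optics.capture(n)[b[1]:b[3],b[0]:b[2],::-1]
    cv2.imwrite(f"pics/{n}17.png",cv2.resize(i,None,fx=4 if n=="scene" else 3.1,fy=4 if n=="scene" else 3.1,interpolation=cv2.INTER_CUBIC))
```

```text
t 34.1 q [-33.4  23.5   8.6  76.7   1.7  53.3] tcp [ 0.5418 -0.2503  0.222 ] foot bay [ -47.7 -456.4  120.6] yaw 93.2 tilt z [-0.008   0.0408] F [-0.6 -0.   0.2] M [-0.07  0.04 -0.08]
```

View pics/w17.png

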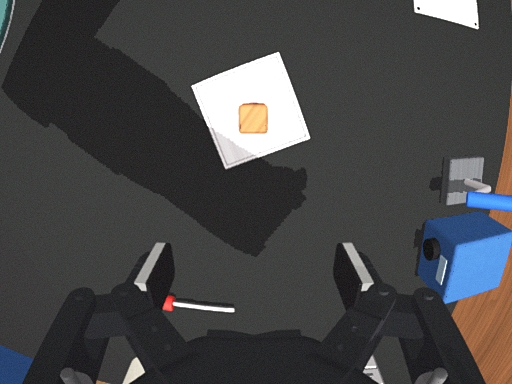

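View pics/scene17.png

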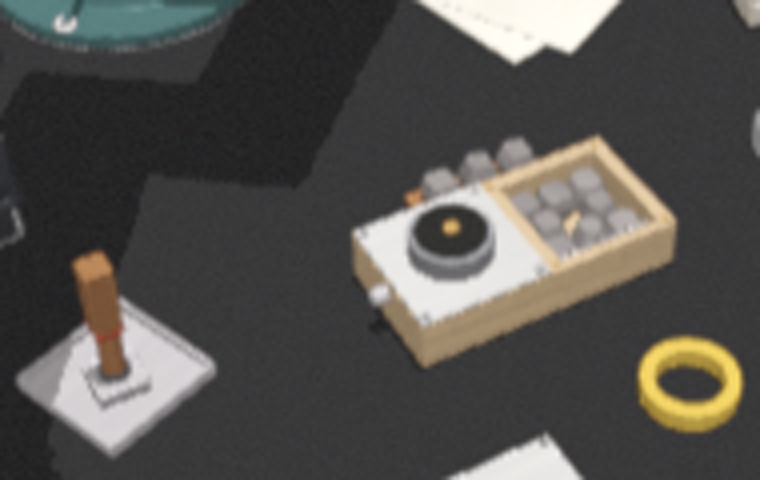

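View pics/side17.png

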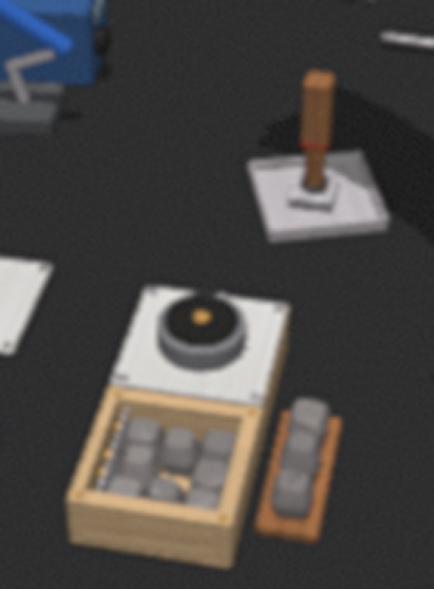

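In all three views the tamper stands upright near the dish centre: scene zoom (113,375), wrist (253,118). The ballast lies below the rim and the spares, cover and jar haven't moved. Handing in.

```bash
python3 -c "
from workcell import r
print(r.hand_in())"
```

```text
the job is handed in; nothing more can be done
None
```

The ballast is tamped down and the tamper stands upright in its dish, released. I handed the job in at about 34 s of the allowed 72 s; no verdict was reported.

**Tamping:** I pushed both perched pieces down in small steps with force checks, and both pads gave way. I then pressed each one again, clear of the tall stone in the pad row, at about 20 and 24 N for roughly half a second or more each. My force readings stayed at about 25 N or less. The foot stopped rigidly about 30 mm above the bay floor both times, so neither underside can be more than about 4 mm up (limit 8.5 mm).

**Last checks:** In the final views:
- all eight pieces in the bay lie below the rim;
- the spares, cover and jar look undisturbed;
- the tamper stands close to the middle of its dish;
- the fingers are open and clear, with the force reading near zero.

**What disagreed or went wrong:**
- **First estimates:** The first network triangulation of the tamper was about 8 mm off the wrist camera, so I used the wrist and edge measurements instead.
- **Stone height:** A two-view height check put one piece's top at about 34 mm, but the tamper found it no higher than 30 mm. I trusted the contact.
- **Tool tilt:** Joint 6 reached its end stop on the way to the bay, which stopped that move short and left the tool tilted about 2.3° for the rest of the job. I twisted it back and worked with the jaws turned a quarter turn. The tamper settled flat when let go.

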